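Seat the pump cartridge and bring up the valve ball

TASK

Reassemble the brine pump's valve block: set the white cartridge upright in the rectangular recess and press it down fully home, its shoulder flush with the block's top face. Then lift the ball dish by its handle, turn it a quarter turn so that its pouring lip points straight in through the open side of the guard, and hold the end of the lip a few centimetres above the centre of the ball port; keep the dish level and the steel ball in its middle throughout, and leave everything else where it is. Finish while holding the dish still there: do not pour, put down or let go.

Things in the scene. Friction and masses are not known exactly. Their poses are not given: they have to be found in the camera images.
- block: Fixed aluminium valve block of the pump, 100 (x) x 160 (y) x 50 high, origin at the centre of its underside, z up. In its top, 85 apart along its y: the rectangular recess (at y = -35 mm) and the round ball port (at y = +50 mm). A guard 15 high, 5 thick, stands on the top round three sides of the port, its inside 51 wide; its open side faces the block's +y. A brass pipe stub sticks out of the +x side: 36 mm in diameter, reaching 30 mm beyond that face, lower than the top.
- recess (a point): Centre of the recess's mouth, on the block's top face. The mouth is 44 mm along the block's x and 34 mm along its y (2 mm play on each side of the cartridge), edges slightly chamfered. 13 mm down lies a stiff backing plate that carries the cartridge; it gives way only under about 5 to 6 N of push, slides down 9 mm to a hard stop, and stays where it is pushed (no spring).
- port (a point): Centre of the mouth of the ball port, a round hole 36 mm across, on the block's top face.
- cartridge: Loose white plastic cartridge, 60 g, standing upright on the table: a rectangular body 40 (x) x 30 (y) x 22 high with a grip rib on top, 12 (x) x 26 (y) x 18 high (total height 40). Origin at the centre of its underside, z up. Its shoulder is the body's top, 22 mm above the origin; fully home the shoulder is level with the block's top (origin 28 mm above the table). First set in, it stands 9 mm proud. It fits either way round (half-turn).
- rib (a point): Centre of the cartridge's grip rib, 31 mm above the cartridge's origin; the rib is 12 mm thick along the cartridge's x.
- dish: Loose dark steel dish, about 250 g, origin at the centre of its underside, z up. Round, 124 mm across, rim 26 mm high; inside, a shallow cone (10 degrees) whose lowest point is the centre, 8 mm above the underside. The pouring lip, an open channel 38 wide with low side walls, leads out along the dish's +x to 106 mm from the centre. A rigid handle arches over the dish along its y.
- grip (a point): Centre of the handle's grip bar, right above the dish's centre, 92 mm above the underside: a black bar 14 (dish x, to be gripped across) x 46 (dish y) x 18 high. The space between bar and ball is open, 49 mm high.
- lip (a point): Outer end of the pouring lip, on the channel's floor: 106 mm from the dish's centre along its +x and 19 mm above its underside.
- ball_center (a point): Centre of the loose steel ball, 26 mm diameter, 72 g, that rests in the middle of the dish, its centre about 21 mm above the dish's underside. It rolls off centre when the dish is tilted or jerked.
- salt_jar: Bystander, to be left alone: glass jar with a steel cap, 64 diameter x 85 high.
- spatula: Bystander, to be left alone: spatula lying flat.
- brush: Bystander, to be left alone: brush lying flat.
- bottle: Bystander, to be left alone: white plastic bottle, 64 diameter x 160 high.
- wrench: Bystander, to be left alone: wrench lying flat.
- bowl: Bystander, to be left alone: steel bowl, 90 wide x 40 high, empty.
- collar: Bystander, to be left alone: loose brass collar ring, 52 outside diameter x 14 high.
- cap: Bystander, to be left alone: black cap disc, 38 diameter x 18 high.
Not all that is in view belongs to the job. Leave any brown look-alike of the dish alone. There is more than one size of the cartridge; the one meant has the size given above.

How it is judged:
By the outcome, as a careful person would: the job done as asked, in the order asked, and still so for the second after the job is handed in, while the arm keeps its last pose, push and grip.
It also fails if it takes over 61 s, if anything falls off the work surface, if the arm or the gripper's body presses on something with over 40 N, if the wrist force passes 120 N, or if a joint passes its speed limit or range.

ROBOT

A 7-joint arm with a two-finger parallel gripper is mounted at the origin on the work surface. World frame = base frame: x ahead of the robot, y to its left, z up, the work surface at z = 0. Lengths are in m, angles in degrees, forces in N, time in s.
With the tool pointing down it reaches from about 0.425 to 0.875 m from the base axis. Payload 4.7 kg.
Tool frame: the origin (TCP) lies at the very end of the fingers, on their centre line; the grasp point (between the pads) lies 19 mm behind it; x points along the fingers, z is the direction in which the jaws open and shut, and the axes are right-handed (so a half turn about x gives the same grasp; the last joint's range is limited). The gripper opens to 87 mm and grips with 3 to 60 N. Pads are 19 mm wide; open, the fingers measure 117 mm over their backs; the gripper's body (75 mm by 190 mm) begins 51 mm behind the grasp point.
Start: joints at [-69.666, 18.392, -4.016, 83.108, 1.295, 78.541, -3.26], TCP at [0.217, 0.613, 0.2] pointing down, gripper open.
Joint ranges: [-163.93, 163.93], [-17.29, 119.83], [-79.2, 71.16], [3.27, 140.29], [-89.18, 269.18], [5.43, 117.66], [-154.24, 154.24]. Speed limits (degrees/s): [147.25, 147.25, 180, 180, 180, 180, 180].

INTERFACE

Orientations are given as [roll, pitch, yaw] about the fixed x, y, z axes, in that order (R = Rz(yaw) Ry(pitch) Rx(roll)).
In Python, from cell import env gives the robot as it stands. The module is installed in compiled form; this text tells all that it offers.
- The arm moves only by the tool drive_tool, never from a script. Its argument "increments" is a list of rows, each a list of 2 entries, a list of its own where there are three numbers: the shift along the tool's x, y, z scaled (see below), then the turn, a rotation vector about the tool's x, y, z scaled (see below). In form: [[[dx, dy, dz], [wx, wy, wz]], ...]. A call has 1 to 10 rows; each row shifts and turns the commanded pose from where the row before left it, along the tool's axes as they then stand; what a row does not reach is not made up. The controller multiplies each number of a shift by 0.04 m and each number of a turn by 120 degrees. A row lasts 1/10 s, in which the tool goes at most 50 mm and 8.59 degrees, less where a joint would pass 70% of its speed; a pose out of reach is approached as far as the arm can. A call with a number of a shift or a turn outside -1 to 1 is refused whole. A call with a gripper value outside its range is refused whole. "hand" is the gripper's target within -1 to 1 (fully open at 1, half-way at 0, shut at -1), set as the call begins (left out, the last holds). The fingers move at their own pace and stop on an object; "squeeze" is the grip in N (left out, the last holds). Time passes only in rows, so rows that do not move let the fingers close. It gives the time, the measured TCP pose, the force and the opening at its end, in the units of the state.
- env.get_obs(): the state, without advancing time (a new reading comes with each control period).
- env.read_camera(name): name is "side" or "top" or "wrist"; returns a dict with "frame" (480x640x3 uint8, red, green, blue), "fx", "fy", "cx", "cy" (pixels), "distortion" ([k1, k2, p1, p2, k3] as OpenCV has them; the pictures are not rectified), "R" (3x3) and "t" (3): a world point X has camera coordinates R X + t. Camera axes: x right, y down, z forward; pixel columns grow to the right and rows downward; lengths in m; the calibration is good to about 2 mm. A picture is of the moment at which its call begins. There is no depth.
- env.sign_off(): hands the job in, once; it reports no verdict.
The state is a dict: "time_s": time; "qpos": joint angles; "joint_velocities": joint speeds; "effort": joint torques, N m; "tool_pos": TCP position; "tool_rot": TCP orientation; "force": force on the tool from outside, world axes, zero at the start; "wrist_torque": the same for the moment, N m; "grip_width": finger opening in m.
Only numpy, scipy, OpenCV 4.12 (cv2) and the standard library are available. Lean on these libraries where they do the work, as an engineer would, in place of code of your own. Each camera call takes 0.05 s, during which the arm holds its last target.

## Working session

There is one attempt and no reset: what is moved stays moved. The work goes in short steps, Python scripts to look and compute and a tool call to move; the robot and the scene stay as the last step left them, time stands still between calls to the robot, and variables do not carry over. Pictures are saved under pics/ and viewed, and the job is handed in when it is done.

Besides the shell and the picture viewer there is one more tool, called after ">>>" as name([rows], argument=value, ...), one row to a line, values as JSON. drive_tool: Moves the arm, as the interface text tells. Shifts and turns lie within -1 to 1; 1 stands for 0.04 m of shift or 120 degrees of turn. Its arguments: {"type":"object","properties":{"increments":{"type":"array"},"hand":{"type":"number"},"squeeze":{"type":"number"}},"required":["increments"]}

```bash
mkdir -p pics; ls
cat > h.py <<'E'
import numpy as np, cv2
from cell import env
E
python3 - <<'E'
from h import *
for n in ("top","side","wrist"):
    c=env.read_camera(n); cv2.imwrite(f"pics/{n}0.png",c["frame"][:,:,::-1])
    np.savez(f"{n}0.npz",**c)
    print(n,c["fx"],c["fy"],c["cx"],c["cy"],c["distortion"],np.round(c["R"],4).tolist(),c["t"])
print(env.get_obs())
E
```

```text
pics
top 545.7213383508189 545.7213383508189 316.58237554617165 244.40552591934306 [-0.08921114  0.          0.          0.          0.        ] [[0.0057, -0.9998, 0.0194], [-0.9845, -0.009, -0.1754], [0.1756, -0.0181, -0.9843]] [0.05378645 0.54788312 1.39418025]
side 439.78882143528347 439.78882143528347 319.7780013059713 234.3901127653959 [-0.06702832  0.          0.          0.          0.        ] [[0.8744, -0.4851, -0.0055], [-0.3685, -0.6568, -0.658], [0.3156, 0.5773, -0.753]] [-0.4418935   0.32275945  0.90745459]
wrist 419.1564928000678 419.1564928000678 319.0909477430904 244.14859449478496 [-0.09222885  0.          0.          0.          0.        ] [[0.3342, 0.9425, -0.0018], [0.9151, -0.324, 0.2398], [0.2255, -0.0818, -0.9708]] [-0.64929583 -0.02908475  0.38896278]
{'time_s': 0.15, 'qpos': array([-69.66397805,  18.4285607 ,  -4.01706727,  83.15949236,
         1.29750899,  78.54111392,  -3.26140405]), 'joint_velocities': array([-0.01208156, -0.09459608,  0.05616494, -0.18290492,  0.06315617,
       -0.06849624,  0.03719921]), 'effort': array([ 7.71579289e-05, -4.91794574e+01, -4.04608129e-01, -3.12875068e+01,
       -6.39698678e-02,  4.03871422e-02,  1.26092473e-04]), 'tool_pos': array([0.21716939, 0.61216309, 0.19941577]), 'tool_rot': array([-175.16088301,   89.91589821, -104.68694364]), 'force': array([-0.14054868,  0.59062767, -0.57511179]), 'wrist_torque': array([-0.00036774, -0.01706401, -0.00215587]), 'grip_width': 0.08690323521153079}
```

View pics/top0.png

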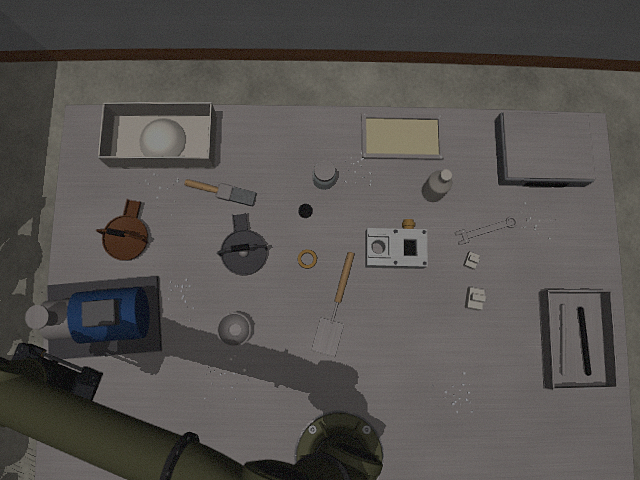

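View pics/side0.png

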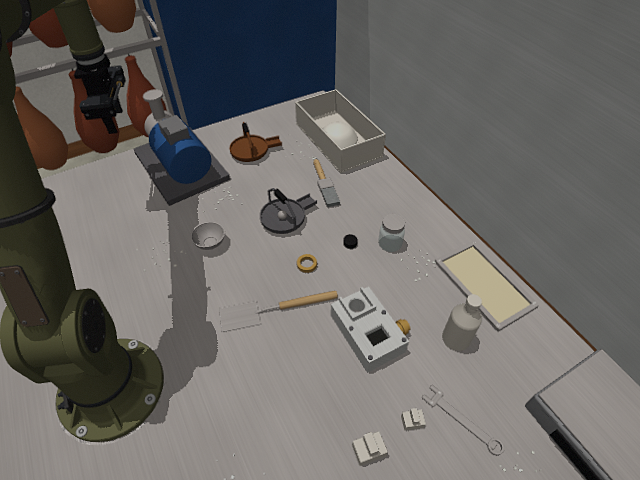

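View pics/wrist0.png

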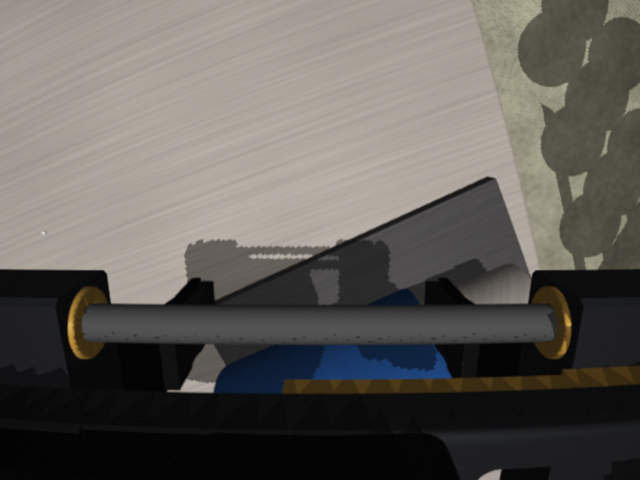

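The top view shows the block at about (397,248), dish at (245,250), two candidate cartridges at (472,260) and (476,298), and the brown decoy at (125,237). I'll zoom in for detail.

Run:
```python
import cv2,numpy as np
a=cv2.imread('pics/top0.png')
c=a[200:320,350:500]; cv2.imwrite('pics/tz1.png',cv2.resize(c,None,fx=5,fy=5,interpolation=cv2.INTER_CUBIC))
c=a[190:310,200:350]; cv2.imwrite('pics/tz2.png',cv2.convertScaleAbs(cv2.resize(c,None,fx=5,fy=5,interpolation=cv2.INTER_CUBIC),alpha=1.5))
a=cv2.imread('pics/side0.png')
c=a[275:475,320:520]; cv2.imwrite('pics/sz1.png',cv2.resize(c,None,fx=3,fy=3,interpolation=cv2.INTER_CUBIC))
c=a[170:250,240:340]; cv2.imwrite('pics/sz2.png',cv2.convertScaleAbs(cv2.resize(c,None,fx=6,fy=6,interpolation=cv2.INTER_CUBIC),alpha=1.5))
```

```text
(no output)
```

View pics/tz1.png

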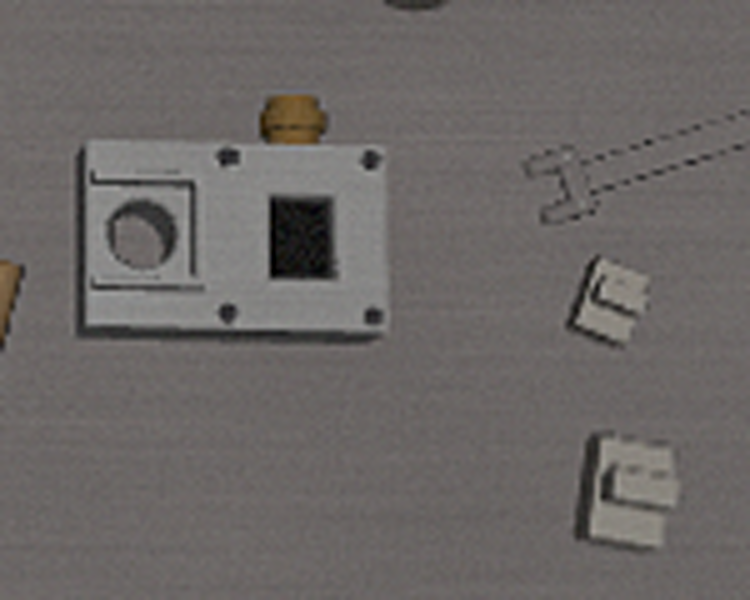

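View pics/tz2.png

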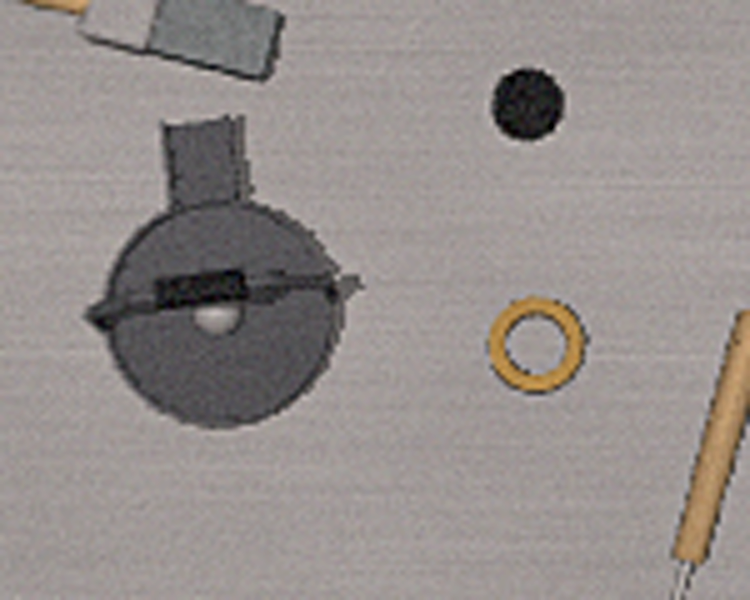

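View pics/sz1.png

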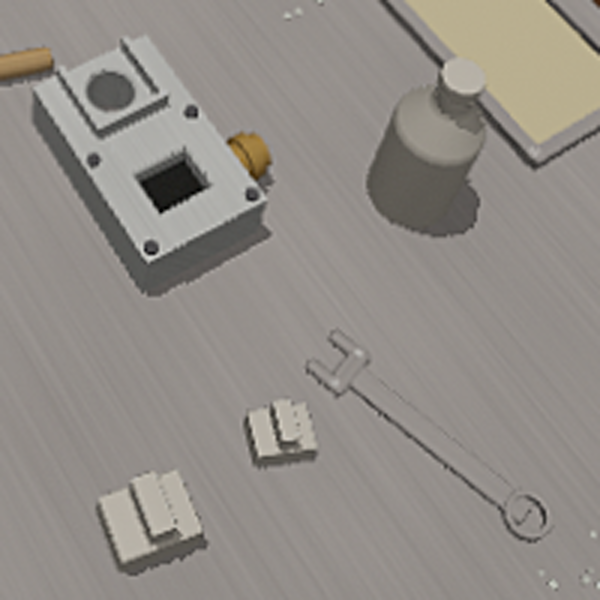

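View pics/sz2.png

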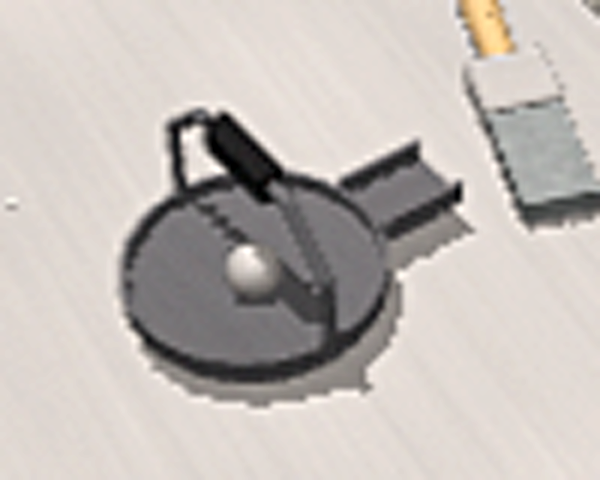

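The small one measures about 30x40 mm next to the 34x44 recess, so it is the target. Next I fit poses and check them with overlays.

```bash
cat >> h.py <<'E'
from scipy.optimize import least_squares
def load(n): return dict(np.load(n+".npz",allow_pickle=True))
def proj(c,X):
    K=np.array([[c["fx"],0,c["cx"]],[0,c["fy"],c["cy"]],[0,0,1]],float)
    r,_=cv2.Rodrigues(np.array(c["R"],float))
    return cv2.projectPoints(np.asarray(X,float).reshape(-1,3),r,np.array(c["t"],float),K,np.array(c["distortion"],float))[0].reshape(-1,2)
def ray(c,px,z):
    K=np.array([[c["fx"],0,c["cx"]],[0,c["fy"],c["cy"]],[0,0,1]],float)
    u=cv2.undistortPoints(np.asarray(px,float).reshape(-1,1,2),K,np.array(c["distortion"],float)).reshape(-1,2)
    d=np.c_[u,np.ones(len(u))]@c["R"]; o=-np.array(c["R"]).T@c["t"]
    return o+d*((z-o[2])/d[:,2])[:,None]
def body(p,pts):
    a=np.radians(p[2]);R=np.array([[np.cos(a),-np.sin(a),0],[np.sin(a),np.cos(a),0],[0,0,1]])
    return np.asarray(pts)@R.T+[p[0],p[1],p[3] if len(p)>3 else 0]
def box(lx,ly,z0,z1,cx=0,cy=0):
    P=[[cx+sx*lx/2,cy+sy*ly/2,z] for z in (z0,z1) for sx,sy in((1,1),(-1,1),(-1,-1),(1,-1))]
    E=[(i,(i+1)%4) for i in range(4)]+[(4+i,4+(i+1)%4) for i in range(4)]+[(i,i+4) for i in range(4)]
    return np.array(P)/1000,E
def zoomwire(c,x0,y0,w,h,s,wires,out,gain=1.5):
    im=np.ascontiguousarray(c["frame"][:,:,::-1]); im=im[y0:y0+h,x0:x0+w]
    im=cv2.convertScaleAbs(cv2.resize(im,None,fx=s,fy=s,interpolation=cv2.INTER_CUBIC),alpha=gain)
    for (P,E),p,col in wires:
        q=((proj(c,body(p,P))-[x0,y0])+.5)*s-.5
        for i,j in E: cv2.line(im,tuple(np.round(q[i]).astype(int).tolist()),tuple(np.round(q[j]).astype(int).tolist()),col,1,cv2.LINE_AA)
    cv2.imwrite(out,im)
def circ(r,z,cx=0,cy=0,n=40):
    t=np.arange(n)*2*np.pi/n
    return np.c_[cx+r*np.cos(t),cy+r*np.sin(t),0*t+z]/1000,[(i,(i+1)%n) for i in range(n)]
def blockw(p): return [(box(100,160,0,50),p,(0,255,0)),(box(44,34,50,50,0,-35),p,(0,0,255)),(circ(18,50,0,50),p,(0,0,255))]
def cartw(p): return [(box(40,30,0,22),p,(0,255,0)),(box(12,26,22,40),p,(0,0,255))]
def dishw(p): return [(circ(62,26),p,(0,255,0)),(circ(62,0),p,(255,128,0)),(box(14,46,83,101),p,(0,0,255)),(box(44,38,19,19,84,0),p,(0,255,255)),(circ(13,21),p,(255,0,255))]
E
python3 - <<'E'
from h import *
t=load('top0');s=load('side0')
uz=lambda P,x0,y0,k:(np.array(P)+.5)/k-.5+[x0,y0]
T=uz([(87,142),(386,146),(385,332),(83,327)],350,200,5)
S=uz([(135,37),(265,203),(150,262),(35,90)],320,275,3)
P=np.array([[.05,.08,.05],[.05,-.08,.05],[-.05,-.08,.05],[-.05,.08,.05]])
print(ray(t,T,.05),ray(s,S,.05))
f=lambda p:np.r_[(proj(t,body(p,P))-T).ravel(),(proj(s,body(p,P))-S).ravel()]
r=least_squares(f,[.6,-.1,0]);pb=r.x;print('block',pb,np.round(r.fun,1))
# recess only top
T=uz([(271,197),(333,197),(337,278),(271,279)],350,200,5);print('rec',ray(t,T,.05).mean(0), ray(t,uz([(142,234)],350,200,5),.05))
C=uz([(600,258),(650,275),(623,346),(580,330)],350,200,5)
print('cart',ray(t,C,.022),ray(t,C,.022).mean(0))
D=ray(t,uz([(225,313)],200,190,5),.026);print('dish',D, ray(t,uz([(203,288)],200,190,5),.101), ray(t,uz([(205,122)],200,190,5),.019))
np.save('pb.npy',pb)
zoomwire(t,360,205,140,110,5.5,blockw(pb),'pics/o1.png')
zoomwire(s,325,280,100,100,6,blockw(pb),'pics/o2.png',1.2)
E
```

```text
[[ 0.59264689 -0.07601427  0.05      ]
 [ 0.59215353 -0.23653991  0.05      ]
 [ 0.49182937 -0.23301155  0.05      ]
 [ 0.49331445 -0.07285898  0.05      ]] [[ 0.58449568 -0.07139824  0.05      ]
 [ 0.58795839 -0.23465358  0.05      ]
 [ 0.49339324 -0.23198067  0.05      ]
 [ 0.49361696 -0.07500526  0.05      ]]
block [ 0.54110018 -0.15366669 -0.03920233] [-0.9  0.5 -1.   0.4  0.2  0.3  0.3  0.8  3.  -0.5  0.9 -1.  -0.5  1.2
 -1.3  0. ]
rec [ 0.54202721 -0.19052925  0.05      ] [[ 0.54322043 -0.104688    0.05      ]]
cart [[ 0.53712087 -0.35889464  0.022     ]
 [ 0.52797227 -0.38625294  0.022     ]
 [ 0.48894208 -0.36953535  0.022     ]
 [ 0.49753073 -0.3461641   0.022     ]] [ 0.51289149 -0.36521176  0.022     ]
dish [[0.52845545 0.24979951 0.026     ]] [[0.52902762 0.25271413 0.101     ]] [[0.63479059 0.26458205 0.019     ]]
```

View pics/o1.png

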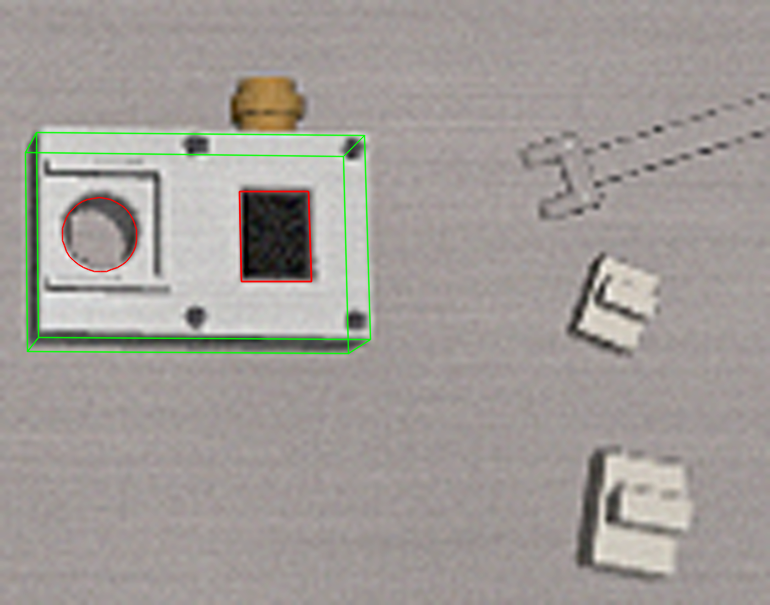

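View pics/o2.png

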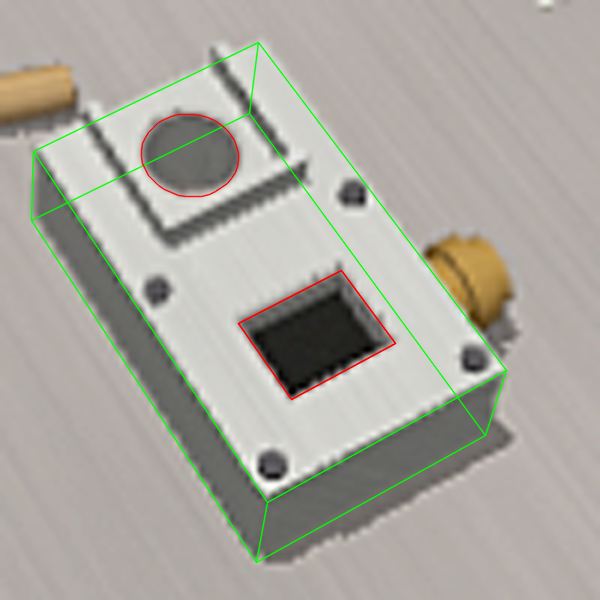

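The block fit agrees within about 1–2 mm in both views (recess near (0.542,-0.190)). Next, overlays for the cartridge and dish, plus the tool axes.

```bash
cat >> h.py <<'E'
from scipy.spatial.transform import Rotation as Ro
def Rt(o): return Ro.from_euler('xyz',o["tool_rot"],degrees=True).as_matrix()
def plan(pos=None,jaw=None,p0=None,R0=None,tcp_down=True):
    """print tool-frame total shift units & rotvec units to reach pos & jaw yaw(mod180), tool straight down"""
    o=env.get_obs(); R=Rt(o) if R0 is None else R0; p=o["tool_pos"] if p0 is None else np.array(p0)
    if jaw is not None:
        best=None
        for k in (0,180,-180):
            a=np.radians(jaw+k); z=np.array([np.cos(a),np.sin(a),0]); x=np.array([0,0,-1.]); y=np.cross(z,x)
            Rn=np.c_[x,y,z]; w=Ro.from_matrix(R.T@Rn).as_rotvec(degrees=True)
            if best is None or np.linalg.norm(w)<np.linalg.norm(best[0])-1e-6: best=(w,Rn)
        w,Rn=best
        print("rot units tot",np.round(w/120,4),"deg",np.round(w,2),"min rows",np.linalg.norm(w)/8.59)
    if pos is not None:
        d=np.array(pos)-p; print("world d",np.round(d,4),"tool units (cur R)",np.round(R.T@d/.04,3), "| after turn", np.round(Rn.T@d/.04,3) if jaw is not None else '')
E
python3 - <<'E'
from h import *
t=load('top0');s=load('side0')
R=Rt(env.get_obs());print(np.round(R,3),'jaw yaw',np.degrees(np.arctan2(R[1,2],R[0,2])))
pc=[.5130,-.3652,-23];pd=[.5285,.2505,8]
zoomwire(t,430,235,80,80,7,cartw(pc),'pics/o3.png')
zoomwire(s,380,390,70,70,8,cartw(pc),'pics/o4.png',1.2)
zoomwire(t,205,200,80,80,7,dishw(pd),'pics/o5.png')
zoomwire(s,250,175,75,70,8,dishw(pd),'pics/o6.png',1.2)
E
python3 -c "
import cv2,numpy as np
a=[cv2.resize(cv2.imread(f'pics/o{i}.png'),(400,300*1)) if 0 else cv2.imread(f'pics/o{i}.png') for i in (3,4,5,6)]
f=lambda x:cv2.copyMakeBorder(x,0,600-x.shape[0],0,600-x.shape[1],0)
m=np.vstack([np.hstack([f(a[0]),f(a[1])]),np.hstack([f(a[2]),f(a[3])])]);cv2.imwrite('pics/o7.png',cv2.resize(m,(600,600),interpolation=cv2.INTER_AREA))"
```

```text
[[-0.    -0.942  0.334]
 [-0.001  0.334  0.942]
 [-1.    -0.    -0.001]] jaw yaw 70.47393418456655
```

View pics/o7.png

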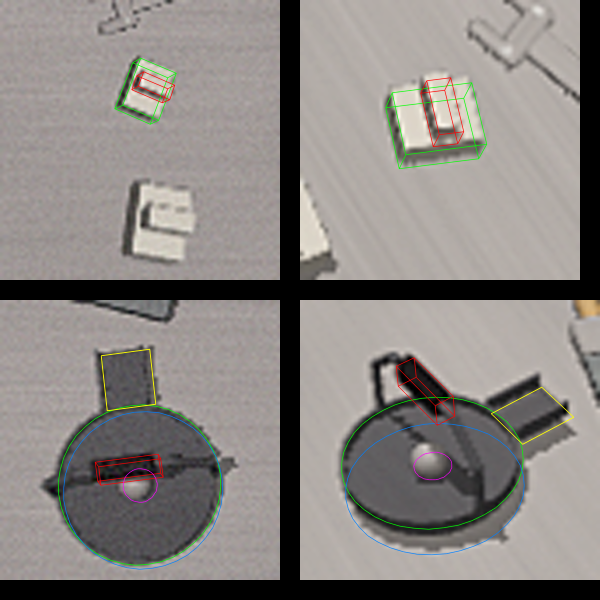

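```bash
cat >> h.py <<'E'
def rows(wps,jaw=None,step=.038,dstep=8.0,p0=None,R0=None,shrink=3):
    """straight moves through waypoints, turning yaw to jaw at dstep/row; prints rounded rows & predicted end"""
    o=env.get_obs(); R=Rt(o) if R0 is None else R0; p=np.array(o["tool_pos"] if p0 is None else p0)
    out=[]
    left=0
    if jaw is not None:
        j=np.degrees(np.arctan2(R[1,2],R[0,2])); left=(jaw-j+90)%180-90
        n=int(np.ceil(abs(left)/dstep)); q=left/n if n else 0
    else: n=0;q=0
    for w in wps:
        w=np.array(w,float); k=max(1,int(np.ceil(np.linalg.norm(w-p)/step)))
        for i in range(k):
            s=R.T@((w-p)/(k-i))/.04; s=np.round(s,shrink)
            r=0
            if n>0: r=round(-q/120,4); n-=1
            p=p+R@s*.04; R=R@Ro.from_rotvec([np.radians(r*120),0,0]).as_matrix()
            out.append([s.tolist(),[r,0,0]])
    while n>0:
        r=round(-q/120,4);n-=1;R=R@Ro.from_rotvec([np.radians(r*120),0,0]).as_matrix(); out.append([[0,0,0],[r,0,0]])
    for i in range(0,len(out),10): print(str(out[i:i+10]).replace(' ',''))
    print(len(out),'end',np.round(p,4),'jaw',np.degrees(np.arctan2(R[1,2],R[0,2])))
E
python3 -c "
from h import *
rows([(.35,.48,.27),(.57,.12,.27),(.57,-.12,.27),(.505,-.355,.20)],-23)"
```

```text
[[[-0.294,-0.706,-0.334],[np.float64(-0.0656),0,0]],[[-0.293,-0.653,-0.428],[np.float64(-0.0656),0,0]],[[-0.294,-0.588,-0.513],[np.float64(-0.0656),0,0]],[[-0.293,-0.513,-0.589],[np.float64(-0.0656),0,0]],[[-0.294,-0.427,-0.654],[np.float64(-0.0656),0,0]],[[-0.293,-0.333,-0.707],[np.float64(-0.0656),0,0]],[[0.001,-0.057,-0.877],[np.float64(-0.0656),0,0]],[[0.001,0.064,-0.877],[np.float64(-0.0656),0,0]],[[0.001,0.183,-0.86],[np.float64(-0.0656),0,0]],[[0.001,0.299,-0.826],[np.float64(-0.0656),0,0]]]
[[[0.001,0.409,-0.778],[np.float64(-0.0656),0,0]],[[0.001,0.512,-0.714],[0,0,0]],[[0.001,0.512,-0.714],[0,0,0]],[[0.001,0.512,-0.715],[0,0,0]],[[0.001,0.512,-0.714],[0,0,0]],[[0.001,0.512,-0.715],[0,0,0]],[[0.0,0.512,-0.714],[0,0,0]],[[0.001,0.513,-0.715],[0,0,0]],[[0.001,0.789,-0.334],[0,0,0]],[[0.001,0.789,-0.334],[0,0,0]]]
[[[0.001,0.789,-0.334],[0,0,0]],[[0.001,0.79,-0.334],[0,0,0]],[[0.001,0.789,-0.334],[0,0,0]],[[0.002,0.79,-0.334],[0,0,0]],[[0.001,0.789,-0.334],[0,0,0]],[[0.251,0.863,-0.113],[0,0,0]],[[0.251,0.863,-0.113],[0,0,0]],[[0.251,0.863,-0.113],[0,0,0]],[[0.252,0.863,-0.113],[0,0,0]],[[0.251,0.863,-0.113],[0,0,0]]]
[[[0.252,0.863,-0.114],[0,0,0]],[[0.251,0.863,-0.113],[0,0,0]]]
32 end [ 0.505 -0.355  0.2  ] jaw 157.06594813535636
```

>>> drive_tool([
  [[-0.9, 0, 0], [0.07, 0, 0]],
  [[-0.9, 0, 0], [0.07, 0, 0]],
  [[0, 0, 0], [0.07, 0, 0]],
  [[0, 0, 0], [0.07, 0, 0]],
  [[0, 0, 0], [0.07, 0, 0]],
  [[0, 0, 0], [0.07, 0, 0]],
  [[0, 0, 0], [0.07, 0, 0]],
  [[0, 0, 0], [0.07, 0, 0]],
  [[0, 0, 0], [0.07, 0, 0]],
  [[0, 0, 0], [0.07, 0, 0]],
], hand=0)

```text
time_s: 1.15
tool_pos: [0.2172, 0.6124, 0.2718]
tool_rot: [-91.3, 90.0, -105.2]
force: [-0.3, 0.2, -0.6]
grip_width: 0.0439
```

```bash
sed -i 's/r=round(-q\/120,4)/r=float(round(-q\/120,4))/g' h.py; python3 -c "
from h import *
o=env.get_obs();print(o['qpos'],Rt(o).round(3))
p=o['tool_pos']
R=Rt(o)
for a,b in [(p,(.45,.40,.27)),((.45,.40,.27),(.58,.1,.27)),((.58,.10,.27),(.57,-.12,.27)),((.57,-.12,.27),(.505,-.355,.2))]:
    print(R.T@(np.array(b)-a)/.04, np.linalg.norm(np.array(b)-a)/.04)"
```

```text
[-77.70100659  17.05245703   6.34868528  76.88485372  -1.85970241
  86.21013698 -85.37306292] [[-0.     0.24   0.971]
 [-0.001  0.971 -0.24 ]
 [-1.    -0.001 -0.   ]]
[ 0.04685087 -3.76105071  6.92415112] 7.879820189983433
[ 5.23359370e-03 -6.50237608e+00  4.95293629e+00] 8.173891362135906
[ 4.40272119e-03 -5.39959274e+00  1.07558304e+00] 5.50567888638631
[ 1.75499355 -6.09180146 -0.1694185 ] 6.341825446982909
```

>>> drive_tool([
  [[0, -0.47, 0.86], [0, 0, 0]],
  [[0, -0.47, 0.86], [0, 0, 0]],
  [[0, -0.47, 0.86], [0, 0, 0]],
  [[0, -0.47, 0.86], [0, 0, 0]],
  [[0, -0.47, 0.86], [0, 0, 0]],
  [[0, -0.47, 0.86], [0, 0, 0]],
  [[0, -0.47, 0.86], [0, 0, 0]],
  [[0, -0.47, 0.86], [0, 0, 0]],
])

```text
time_s: 1.95
tool_pos: [0.4505, 0.4008, 0.2721]
tool_rot: [-156.8, 90.0, -170.3]
force: [0.5, -0.4, 0.1]
grip_width: 0.0432
```

>>> drive_tool([
  [[0, -0.72, 0.55], [0, 0, 0]],
  [[0, -0.72, 0.55], [0, 0, 0]],
  [[0, -0.72, 0.55], [0, 0, 0]],
  [[0, -0.72, 0.55], [0, 0, 0]],
  [[0, -0.72, 0.55], [0, 0, 0]],
  [[0, -0.72, 0.55], [0, 0, 0]],
  [[0, -0.72, 0.55], [0, 0, 0]],
  [[0, -0.72, 0.55], [0, 0, 0]],
  [[0, -0.72, 0.55], [0, 0, 0]],
])

```text
time_s: 2.85
tool_pos: [0.5818, 0.1024, 0.2721]
tool_rot: [149.1, 90.0, 135.6]
force: [1.4, -0.9, 0.0]
grip_width: 0.0434
```

>>> drive_tool([
  [[0, -0.9, 0.18], [0, 0, 0]],
  [[0, -0.9, 0.18], [0, 0, 0]],
  [[0, -0.9, 0.18], [0, 0, 0]],
  [[0, -0.9, 0.18], [0, 0, 0]],
  [[0, -0.9, 0.18], [0, 0, 0]],
  [[0, -0.9, 0.18], [0, 0, 0]],
  [[0, 0, 0], [0, 0, 0]],
])

```text
time_s: 3.55
tool_pos: [0.5714, -0.124, 0.2725]
tool_rot: [-77.7, 89.8, -91.8]
force: [-0.1, -0.5, 0.8]
grip_width: 0.0434
```

```bash
python3 -c "
from h import *
o=env.get_obs();print(o['time_s'],o['tool_pos'],o['qpos'])
plan((.505,-.36,.18),-23)
c=env.read_camera('wrist');np.savez('w1.npz',**c);cv2.imwrite('pics/w1.png',c['frame'][:,:,::-1])"
```

```text
3.55 [ 0.57141271 -0.12399583  0.27250711] [-23.77436676   9.94201228  38.40345308  87.56855101  -5.99261875
  84.59728467   0.66008736]
rot units tot [0.0741 0.0005 0.0016] deg [8.89 0.06 0.19] min rows 1.0352290003136289
world d [-0.0664 -0.236  -0.0925] tool units (cur R) [ 2.333 -6.119 -0.174] | after turn [ 2.313 -6.08   0.777]
```

View pics/w1.png

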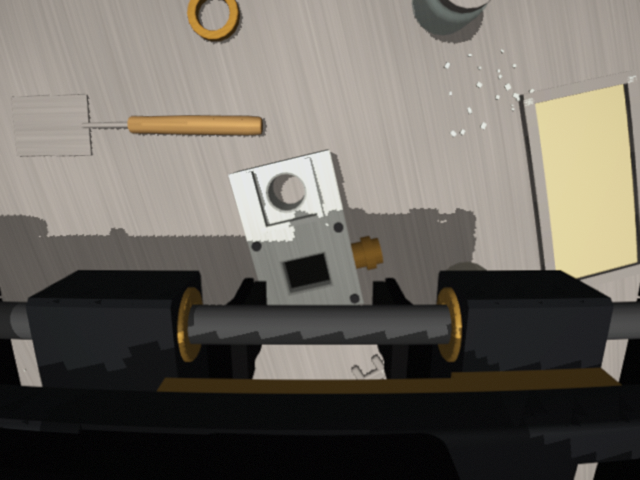

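The wrist view clearly shows the block: port at about (287,190), recess at (307,270). I use it to refine the block pose and move on towards the cartridge.

```bash
python3 -c "
from h import *
c=load('w1');p=np.load('pb.npy')
zoomwire(c,220,140,150,180,4,[],'pics/w1z.png',1.3)
zoomwire(c,220,140,150,180,3,blockw([.542,-.1545,-.5]),'pics/w1o.png',1.3)"
```

```text
(no output)
```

View pics/w1o.png

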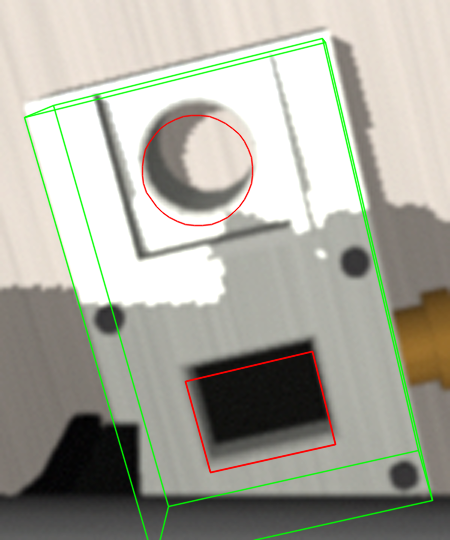

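>>> drive_tool([
  [[0, 0, 0], [0.037, 0, 0]],
  [[0, 0, 0], [0.037, 0, 0]],
  [[0.2, -0.8, 0.1], [0, 0, 0]],
  [[0.2, -0.8, 0.1], [0, 0, 0]],
  [[0.2, -0.8, 0.1], [0, 0, 0]],
  [[0.2, -0.8, 0.1], [0, 0, 0]],
  [[0.2, -0.8, 0.1], [0, 0, 0]],
  [[0.2, -0.8, 0.1], [0, 0, 0]],
  [[0.2, 0, 0.1], [0, 0, 0]],
  [[0, 0, 0], [0, 0, 0]],
])

```text
time_s: 4.6
tool_pos: [0.5258, -0.3033, 0.2147]
tool_rot: [160.8, 89.9, 138.4]
force: [0.7, 1.3, -0.1]
grip_width: 0.0437
```

```bash
python3 -c "
from h import *
o=env.get_obs();print(o['time_s'],o['tool_pos'],o['qpos'])
c=env.read_camera('wrist');np.savez('w2.npz',**c);cv2.imwrite('pics/w2.png',c['frame'][:,:,::-1])"
```

```text
4.6 [ 0.52583438 -0.30328883  0.21471025] [ -9.33984149  15.75733319  44.87557366  89.68833229 -11.26084361
  79.35514288  14.17764636]
```

View pics/w2.png

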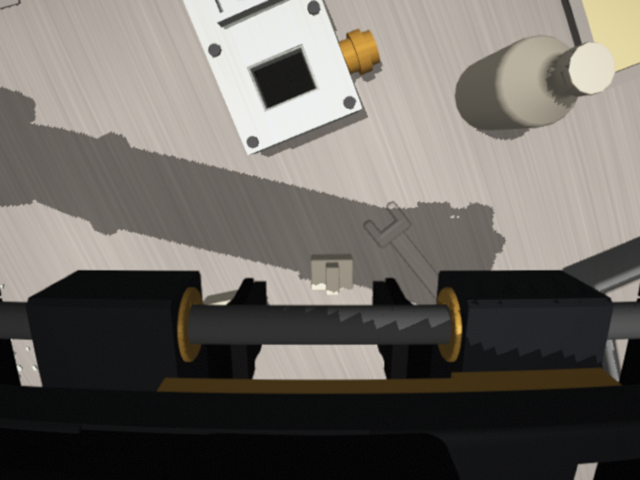

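```bash
python3 -c "
from h import *
c=load('w2')
zoomwire(c,290,240,80,60,8,cartw([.513,-.3652,-23]),'pics/w2o.png',1.3)
zoomwire(c,170,0,220,170,3,blockw([.542,-.1545,-.5]),'pics/w2b.png',1.0)
q=proj(c,[[.2,0,0]]);o=env.get_obs();R=Rt(o)
print('cam in tool', R.T@(-c['R'].T@c['t']-o['tool_pos']), (R.T@c['R'].T).round(3), np.abs(o['joint_velocities']).max())
"
```

```text
cam in tool [-1.83514423e-01  6.43679933e-02  4.97640863e-05] [[ 0.001 -0.241  0.971]
 [-0.002 -0.971 -0.241]
 [ 1.    -0.002 -0.002]] 0.9885718633197345
```

View pics/w2o.png

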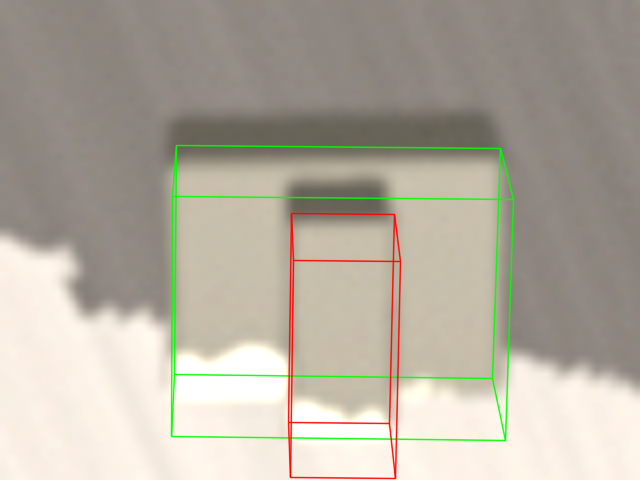

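View pics/w2b.png

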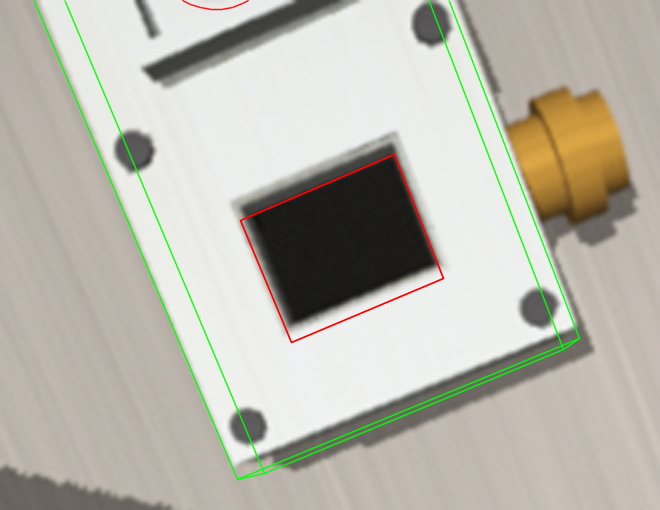

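```bash
python3 -c "
from h import *
c=load('w2')
zoomwire(c,295,240,75,60,10,[],'pics/w2c.png',1.3)
zoomwire(c,230,30,140,130,5,[],'pics/w2d.png',1.0)
c=load('top0')
zoomwire(c,455,245,35,30,20,[],'pics/t0c.png',1.5)
o=env.get_obs();R=Rt(o);w=load('w2')
for P in ([0,0,0],[-.019,0,.02],[-.019,0,-.02],[0,-.0095,.006],[0,.0095,.006]): print(P,proj(w,o['tool_pos']+R@P))
"
```

```text
[0, 0, 0] [[319.73878174 283.73309653]]
[-0.019, 0, 0.02] [[367.4816995  298.66142743]]
[-0.019, 0, -0.02] [[272.03382258 298.79591209]]
[0, -0.0095, 0.006] [[332.58389403 302.90206197]]
[0, 0.0095, 0.006] [[332.84791119 264.01272662]]
```

View pics/w2c.png

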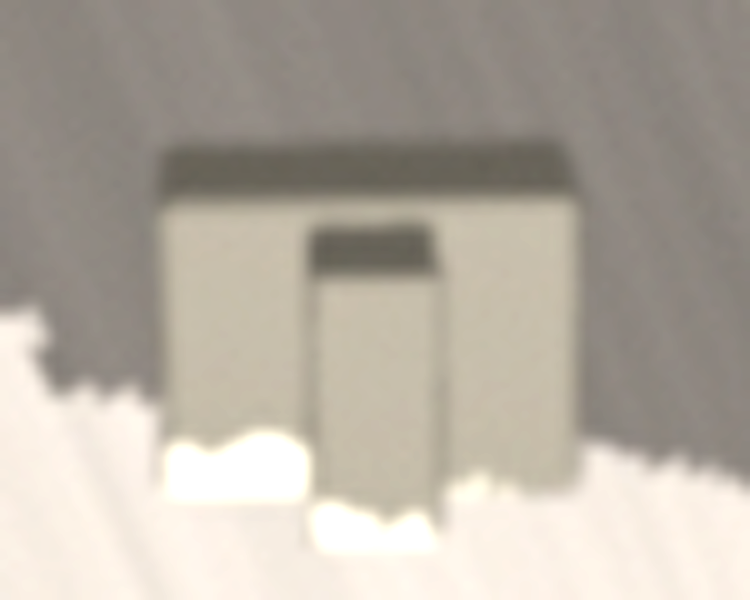

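View pics/w2d.png

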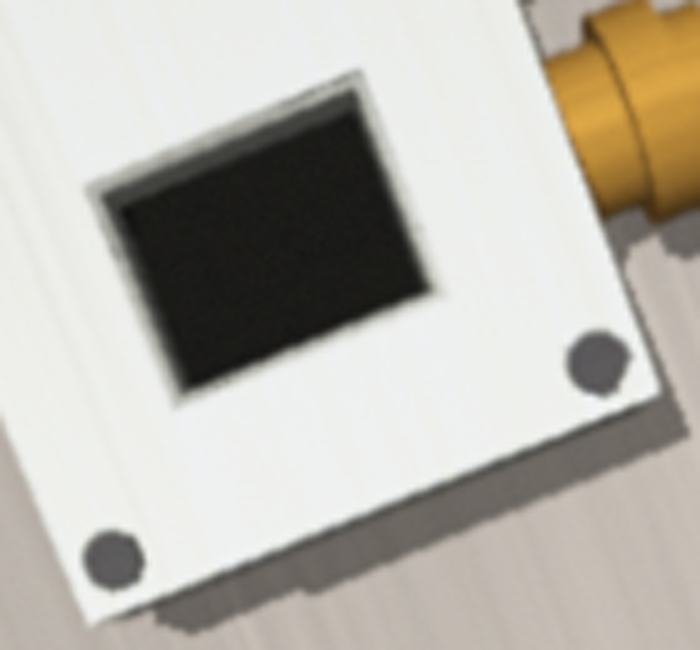

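View pics/t0c.png

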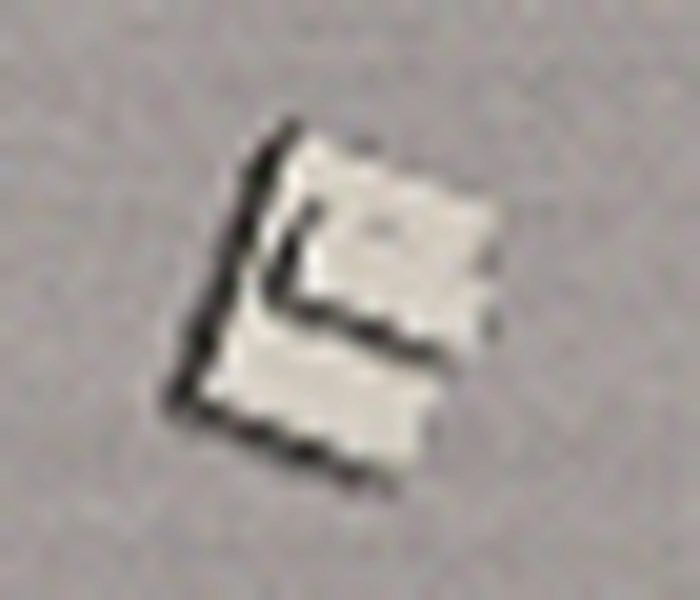

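```bash
cat > fit.py <<'E'
from h import *
uz=lambda P,x0,y0,k:(np.array(P)+.5)/k-.5+[x0,y0]
def fit(sets,x0,n=3):
    f=lambda p:np.concatenate([(proj(c,body(p,P))-q).ravel() for c,P,q in sets])
    r=least_squares(f,x0,loss='soft_l1');return r.x,f(r.x)
E
python3 - <<'E'
from fit import *
w=load('w2');t=load('top0')
P=np.array([(-20,15,0),(20,15,0),(-20,15,22),(20,15,22),(-20,-15,22),(20,-15,22),(-6,13,40),(6,13,40),(-6,-13,40),(6,-13,40),(-6,13,22),(6,13,22)])/1e3
q=uz([(163,148),(565,145),(163,200),(580,198),(163,502),(578,490),(310,273),(438,275),(310,553),(438,553),(312,225),(432,225)],295,240,10)
pc,r=fit([(w,P,q)],[.51,-.36,-23]);print('cart wrist',pc,r.round(1))
# block in w2: corners and recess
B=np.array([(-50,-80,50),(50,-80,50)])/1e3; qb=uz([(93,625),(660,392)],230,30,5)
# recess outer chamfer & inner
Rc=np.array([(-22,-18,50),(22,-18,50),(22,-52,50),(-22,-52,50)])/1e3
qr=uz([(92,190),(362,70),(436,293),(178,402)],230,30,5)
print(ray(w,qr,.05),ray(w,qb,.05))
pb,r=fit([(w,B,qb),(w,Rc,qr)],[.54,-.155,0]);print('block wrist',pb,r.round(1))
a=np.radians(pb[2]);rec=pb[:2]+np.array([[np.cos(a),-np.sin(a)],[np.sin(a),np.cos(a)]])@[0,-.035]
print('recess wrist',rec,'delta',rec-pc[:2])
# top cart
q=uz([(185,400),(305,130),(500,200),(405,470),(215,395)],455,245,20)
print(ray(t,uz([(305,130),(500,195),(400,478),(210,395)],455,245,20),.022))
Pt=np.array([(20,15,22),(20,-15,22),(-20,-15,22),(-20,15,22),(-6,13,40),(-6,-13,40)])/1e3
qt=uz([(303,128),(500,200),(402,470),(210,395),(300,290),(440,345)],455,245,20)
pt,r=fit([(t,Pt,qt)],[.51,-.36,-23]);print('cart top',pt,r.round(1))
E
```

```text
cart wrist [  0.51420363  -0.36083826 -21.94569719] [-0.2 -0.7  0.2 -0.7 -0.7  0.2  0.4  0.1 -0.3  0.3  0.2  1.2 -0.2  0.5
  0.4  0.2 -0.1 -0.1  0.3 -0.2 -0.6 -0.3  0.2 -0.4]
[[ 0.52021447 -0.16791285  0.05      ]
 [ 0.56663633 -0.16779914  0.05      ]
 [ 0.56438108 -0.20359765  0.05      ]
 [ 0.51967032 -0.20325116  0.05      ]] [[ 0.49246416 -0.23027056  0.05      ]
 [ 0.59176972 -0.23135869  0.05      ]]
block wrist [ 0.5431456  -0.15079754 -0.79654382] [-0.6  0.   0.4  0.   1.1  0.3 -1.4  2.5 -0.2 -0.6  0.5 -1.3]
recess wrist [ 0.54265903 -0.18579415] delta [0.0284554 0.1750441]
[[ 0.53760739 -0.3594012   0.022     ]
 [ 0.52886606 -0.3860859   0.022     ]
 [ 0.48997064 -0.3704779   0.022     ]
 [ 0.50113982 -0.34472621  0.022     ]]
cart top [  0.51463659  -0.36495468 -21.24204843] [-0.3 -0.3  0.1  0.1  0.3  0.2 -0.4 -0.1 -0.6 -0.3  1.4  0.5]
```

```bash
python3 -c "
from h import *
plan((.5144,-.363,.06),-22)"
```

```text
rot units tot [-0.0024 -0.0008 -0.0006] deg [-0.28 -0.1  -0.07] min rows 0.0360321952920637
world d [-0.0121 -0.0606 -0.1553] tool units (cur R) [ 3.881 -1.523  0.301] | after turn [ 3.883 -1.519  0.287]
```

>>> drive_tool([
  [[0, -0.5, 0.1], [-0.002, 0, 0]],
  [[0, -0.5, 0.1], [0, 0, 0]],
  [[0, -0.52, 0.1], [0, 0, 0]],
  [[0.6, 0, 0], [0, 0, 0]],
  [[0.6, 0, 0], [0, 0, 0]],
  [[0.6, 0, 0], [0, 0, 0]],
  [[0.6, 0, 0], [0, 0, 0]],
  [[0.6, 0, 0], [0, 0, 0]],
  [[0.6, 0, 0], [0, 0, 0]],
  [[0.28, 0, 0], [0, 0, 0]],
])

```text
time_s: 5.65
tool_pos: [0.5146, -0.3619, 0.059]
tool_rot: [145.2, 89.8, 123.3]
force: [-0.6, 0.7, 0.4]
grip_width: 0.0437
```

```bash
python3 -c "
from h import *
plan((.5144,-.363,.024),-22)
c=env.read_camera('wrist');np.savez('w3.npz',**c);cv2.imwrite('pics/w3.png',c['frame'][:,:,::-1])
c=env.read_camera('side');np.savez('s3.npz',**c);zoomwire(c,340,310,160,140,4,[],'pics/s3.png',1.2)"
```

```text
rot units tot [ 0.0004 -0.0013 -0.0009] deg [ 0.05 -0.16 -0.11] min rows 0.023458101280529914
world d [-0.0002 -0.0011 -0.035 ] tool units (cur R) [ 0.874 -0.028  0.007] | after turn [ 0.874 -0.027  0.004]
```

View pics/w3.png

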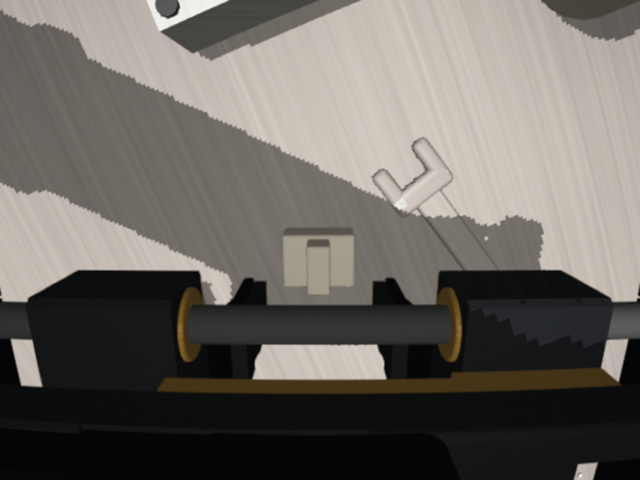

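View pics/s3.png

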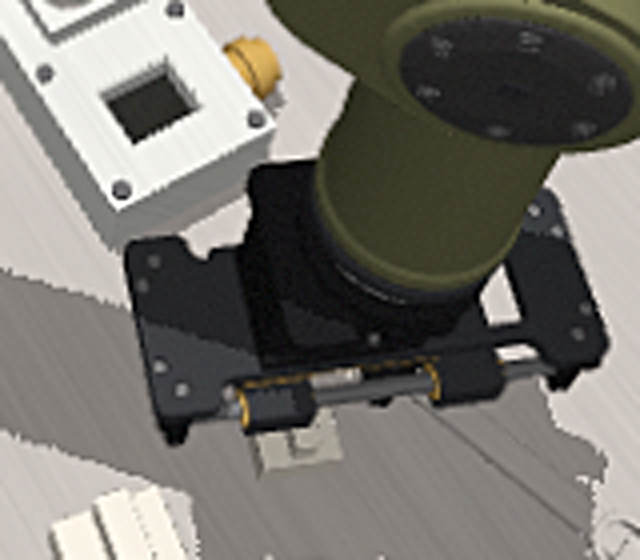

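```bash
python3 -c "
from h import *
w=load('w3')
zoomwire(w,270,215,100,90,6,cartw([.5144,-.3620,-22]),'pics/w3o.png',1.3)
o=env.get_obs();R=Rt(o)
# project pad tips and rib-center at grasp relative to tool
for P in ([0,-.0095,.0218],[0,.0095,.0218],[0,-.0095,-.0218],[0,.0095,-.0218]): print(P,proj(w,o['tool_pos']+R@P))"
```

```text
[0, -0.0095, 0.0218] [[365.29550589 307.31256046]]
[0, 0.0095, 0.0218] [[366.52457068 268.67940135]]
[0, -0.0095, -0.0218] [[272.54135445 307.1878499 ]]
[0, 0.0095, -0.0218] [[271.40349725 268.55399028]]
```

View pics/w3o.png

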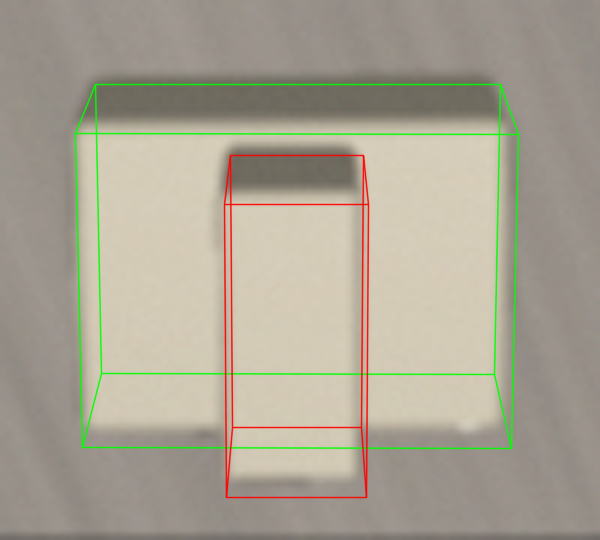

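>>> drive_tool([
  [[0.3, 0, 0], [0, 0, 0]],
  [[0.3, 0, 0], [0, 0, 0]],
  [[0.25, 0, 0], [0, 0, 0]],
  [[0, 0, 0], [0, 0, 0]],
])

```text
time_s: 6.15
tool_pos: [0.5129, -0.3646, 0.0253]
tool_rot: [169.5, 89.8, 147.4]
force: [-0.3, -0.3, -0.3]
grip_width: 0.0435
```

>>> drive_tool([
  [[0, 0, 0], [0, 0, 0]],
  [[0, 0, 0], [0, 0, 0]],
  [[0, 0, 0], [0, 0, 0]],
  [[0, 0, 0], [0, 0, 0]],
  [[0, 0, 0], [0, 0, 0]],
  [[0, 0, 0], [0, 0, 0]],
], hand=-1, squeeze=25)

```text
time_s: 6.75
tool_pos: [0.514, -0.3654, 0.0272]
tool_rot: [25.2, 90.0, 3.0]
force: [0.9, 0.0, -0.3]
grip_width: 0.0044
```

```bash
python3 -c "
from h import *
o=env.get_obs();print(o['tool_pos'],o['grip_width'],o['force'],Rt(o).round(3))
c=env.read_camera('wrist');np.savez('w4.npz',**c);cv2.imwrite('pics/w4.png',c['frame'][:,:,::-1])
o=env.get_obs();print(o['tool_pos'],o['grip_width'],o['force'])
c=env.read_camera('side');np.savez('s4.npz',**c);zoomwire(c,340,310,160,140,4,[],'pics/s4.png',1.2)
o=env.get_obs();print(o['tool_pos'],o['grip_width'],o['force'])"
```

```text
[ 0.51397295 -0.36537488  0.02718711] 0.0044464326386360895 [ 0.85453517  0.01588679 -0.3338686 ] [[ 0.     0.377  0.926]
 [ 0.     0.926 -0.377]
 [-1.     0.     0.   ]]
[ 0.51388905 -0.36537399  0.02711655] 0.0029629295880579417 [-0.02127212  0.49060215 -0.32332543]
[ 0.51389724 -0.36537608  0.02709166] 0.0017664287522728044 [-0.47260344  0.20417141 -0.5923833 ]
```

View pics/w4.png

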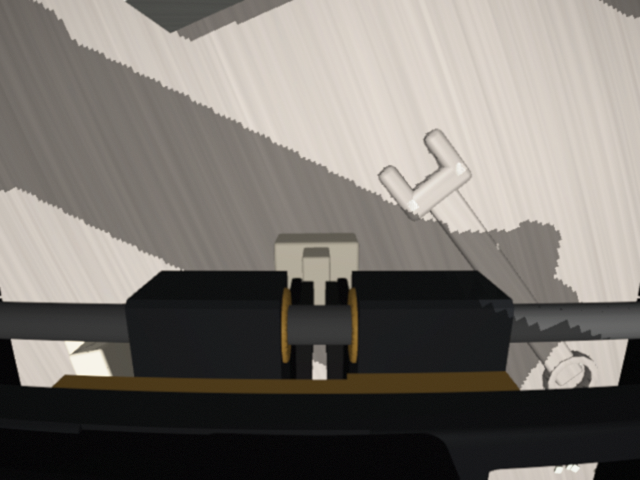

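View pics/s4.png

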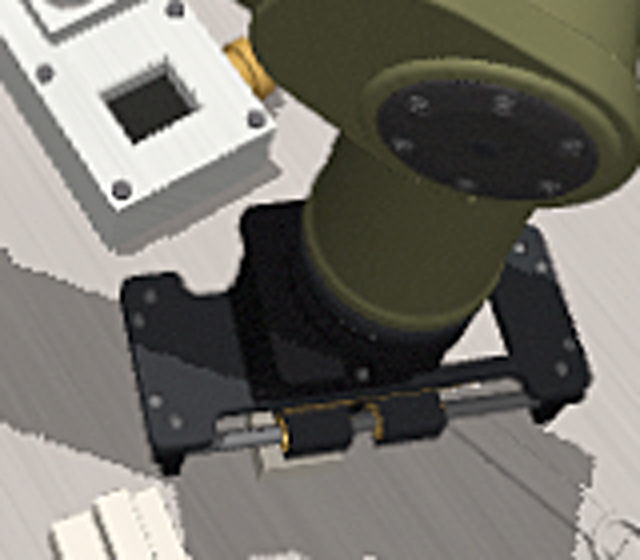

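```bash
python3 -c "
from h import *
zoomwire(load('w4'),250,220,140,110,5,[],'pics/w4z.png',1.3)
zoomwire(load('w3'),270,215,100,90,7,[],'pics/w3z.png',1.3)
"
```

```text
(no output)
```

View pics/w4z.png

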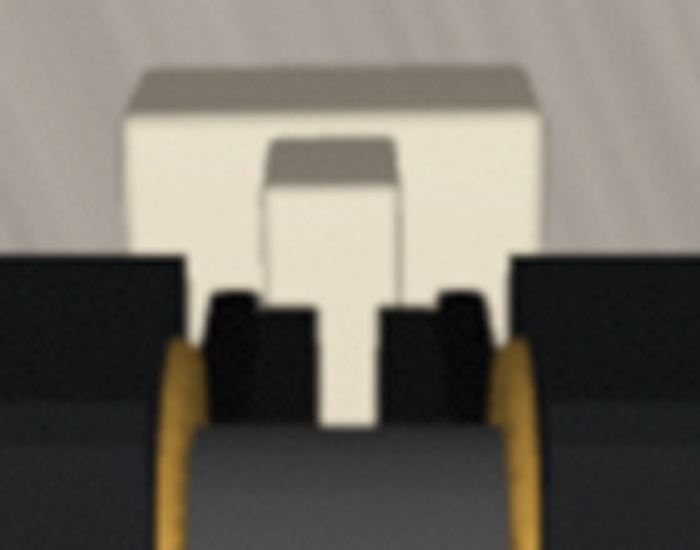

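View pics/w3z.png

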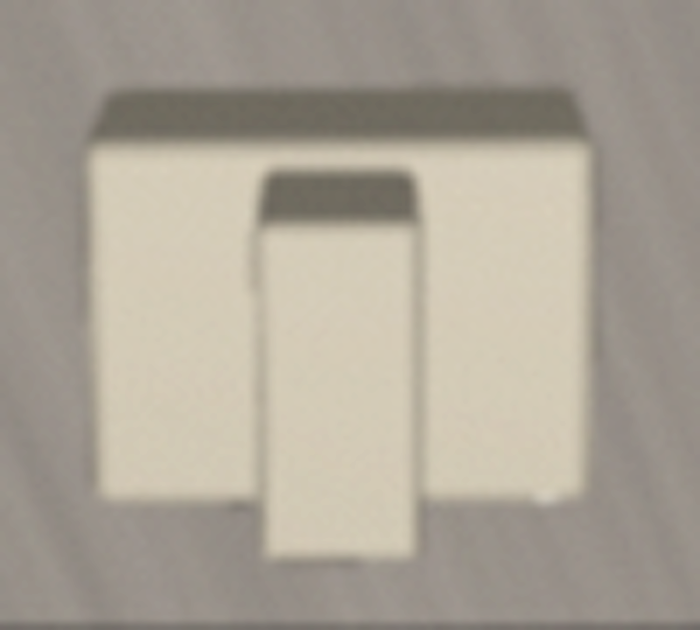

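```bash
python3 -c "
from h import *
t=load('top0');s=load('side0')
zoomwire(t,460,280,35,35,16,[],'pics/tL.png',1.5)
zoomwire(s,345,425,50,45,12,[],'pics/sL.png',1.2)
zoomwire(s,395,400,40,40,14,[],'pics/sS.png',1.2)
"
```

```text
(no output)
```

View pics/tL.png

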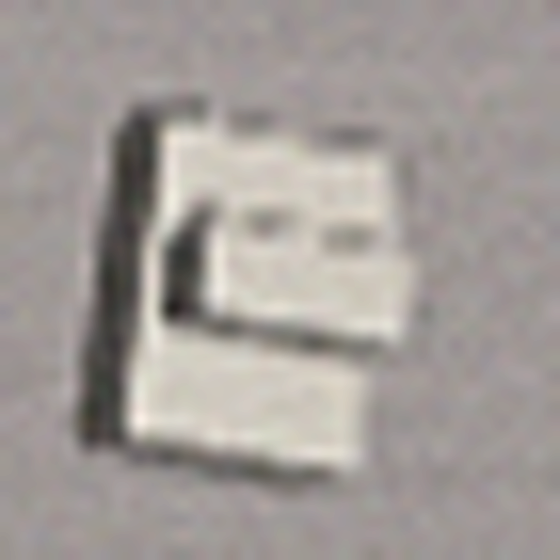

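View pics/sL.png

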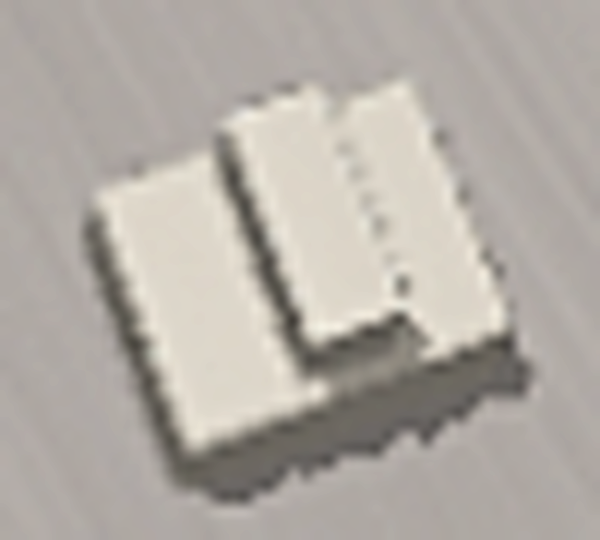

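View pics/sS.png

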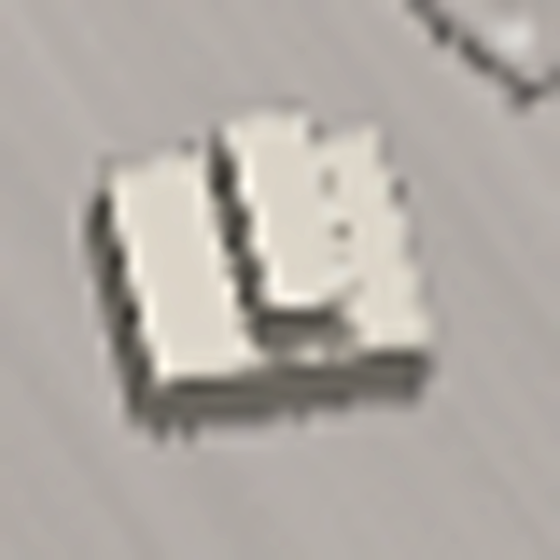

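```bash
cat > dims.py <<'E'
from fit import *
t=load('top0');s=load('side0');w3=load('w3')
def pts(L,names):
    lx,ly,h1,rx,ry,h2=L; o=[]
    for n in names:
        k,sx,sy=n[0],(1 if n[1]=='+' else -1),(1 if n[2]=='+' else -1)
        o.append({'b':(sx*lx/2,sy*ly/2,0),'s':(sx*lx/2,sy*ly/2,h1),'r':(sx*rx/2,sy*ry/2,h2),'q':(sx*rx/2,sy*ry/2,h1)}[k])
    return np.array(o)/1000
def go(sets,x0):
    f=lambda p:np.concatenate([(proj(c,body(p[:3],pts(p[3:],n))-0)-q).ravel() for c,n,q in sets])
    r=least_squares(f,x0,loss='soft_l1',x_scale=[.01,.01,5]+[10]*6);J=r.jac;cov=np.linalg.pinv(J.T@J)*.5
    print(np.round(r.x,4),'sd',np.sqrt(np.diag(cov)).round(3),'rms',np.sqrt(np.mean(f(r.x)**2)).round(2))
S_t=(t,['s++','s+-','s--','s-+','r-+','r--'],uz([(303,128),(500,200),(402,470),(210,395),(300,290),(440,345)],455,245,20))
S_s=(s,['s-+','s++','s+-','s--','b--','b+-','r-+','r++','r+-','r--','q--','q+-'],uz([(108,165),(375,125),(430,345),(155,383),(145,430),(420,395),(228,125),(300,110),(348,300),(268,305),(260,350),(345,335)],395,400,14))
S_w=(w3,['b-+','b++','s-+','s++','s--','s+-','q-+','q++','r-+','r++','r--','r+-'],uz([(115,92),(580,92),(90,143),(590,143),(98,498),(585,498),(265,170),(415,170),(262,222),(415,222),(265,558),(415,558)],270,215,7))
x0=[.514,-.363,-22,40,30,22,12,26,40]
go([S_t],x0) if 0 else None
go([S_s],x0);go([S_w],x0);go([S_t,S_s],x0)
L_s=(s,['s-+','s++','s+-','s--','b--','r-+','r++','r+-','r--','q--'],uz([(100,205),(410,85),(505,330),(190,448),(185,490),(225,130),(320,90),(405,320),(310,345),(320,378)],345,425,12))
go([L_s],[.43,-.37,-5,52,39,28,16,34,52])
E
python3 dims.py
```

```text
[  0.5148  -0.3619 -21.7471  39.159   31.2335  19.5624  11.0919  25.566
  36.4953] sd [1.000e-03 1.000e-03 1.230e+00 1.285e+00 1.358e+00 3.740e+00 1.297e+00
 1.189e+00 3.819e+00] rms 0.35
[  0.5144  -0.361  -21.9289  39.1148  29.2455  20.1469  11.2655  25.5333
  38.1425] sd [0.    0.    0.351 0.431 0.551 1.723 0.331 0.386 1.569] rms 0.31
[  0.5134  -0.3631 -21.4582  39.1468  29.6414  25.1806  10.8833  24.8004
  41.3813] sd [1.000e-03 0.000e+00 1.123e+00 1.174e+00 1.084e+00 2.038e+00 1.230e+00
 1.147e+00 2.367e+00] rms 0.46
[ 0.4091 -0.366  -9.995  52.4989 38.5447 26.3548 14.4742 34.0405 49.5234] sd [1.000e-03 1.000e-03 9.880e-01 1.459e+00 1.390e+00 6.264e+00 1.382e+00
 1.293e+00 6.093e+00] rms 0.46
```

```bash
python3 -c "
from h import *
w=load('w4')
o=env.get_obs();R=Rt(o);p=o['tool_pos']
import h
B,E=box(19,19,0,19)  # pads box in tool coords drawn
def tw(P): return p+R@np.array(P)
im=np.ascontiguousarray(w['frame'][:,:,::-1])
zoomwire(w,250,220,140,110,5,cartw([.5144,-.361,-21.9]),'pics/w4o.png',1.3)
im=cv2.imread('pics/w4o.png')
for P,c in [((0,y,z),(255,0,0)) for y in(-.0095,.0095) for z in (-.002,.002)]+[((-.019,y,z),(0,255,255)) for y in(-.0095,.0095) for z in (-.002,.002)]+[((-.06,y,z),(255,0,255)) for y in(-.0095,.0095) for z in (-.002,.002)]:
    q=((proj(w,tw(P))-[250,220])+.5)*5-.5
    cv2.circle(im,tuple(int(v) for v in q[0]),4,c,-1)
cv2.imwrite('pics/w4o.png',im)
"
```

```text
(no output)
```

View pics/w4o.png

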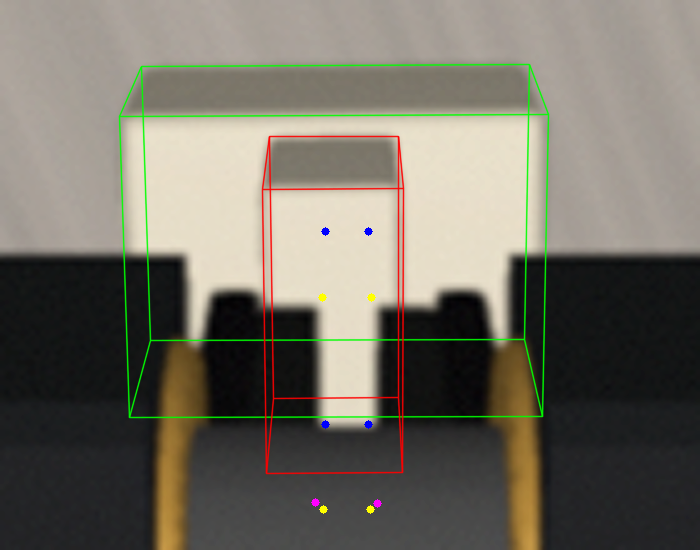

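The fingers closed above the rib without gripping it: the overlay shows the visible fingertips about 20 mm short of the reported TCP. I'll open a little, go down in small steps while watching force, and look again.

>>> drive_tool([
  [[0, 0, 0], [0, 0, 0]],
  [[0, 0, 0], [0, 0, 0]],
  [[0, 0, 0], [0, 0, 0]],
  [[0, 0, 0], [0, 0, 0]],
], hand=-0.45)

```text
time_s: 7.25
tool_pos: [0.5138, -0.3654, 0.027]
tool_rot: [125.9, 90.0, 103.8]
force: [-0.3, -0.9, 0.1]
grip_width: 0.0215
```

```bash
python3 -c "
from h import *
o=env.get_obs();print(o['tool_pos'],o['grip_width'],o['force'])
c=env.read_camera('wrist');np.savez('w5.npz',**c);zoomwire(c,250,220,140,110,5,[],'pics/w5.png',1.3)
c=env.read_camera('top');np.savez('t5.npz',**c);zoomwire(c,420,230,100,80,6,[],'pics/t5.png',1.3)
c=env.read_camera('side');np.savez('s5.npz',**c);zoomwire(c,370,380,90,70,8,[],'pics/s5.png',1.6)"
```

```text
[ 0.51383811 -0.36536111  0.0270083 ] 0.021490985534597926 [-0.27485981 -0.90659019  0.11235761]
```

View pics/w5.png

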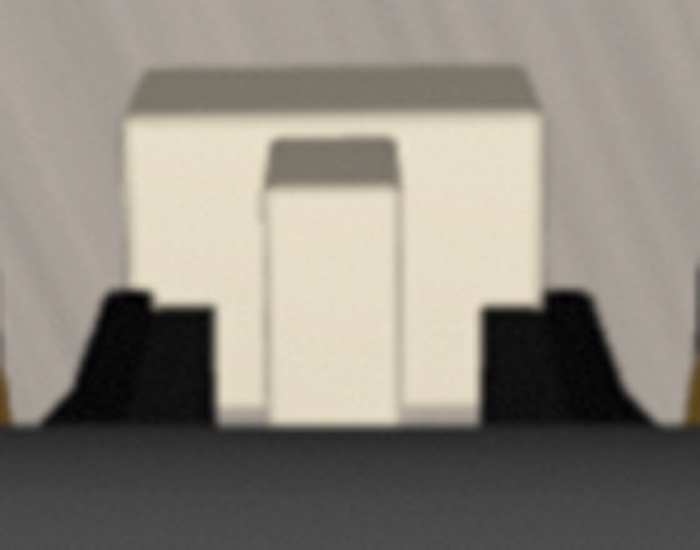

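View pics/s5.png

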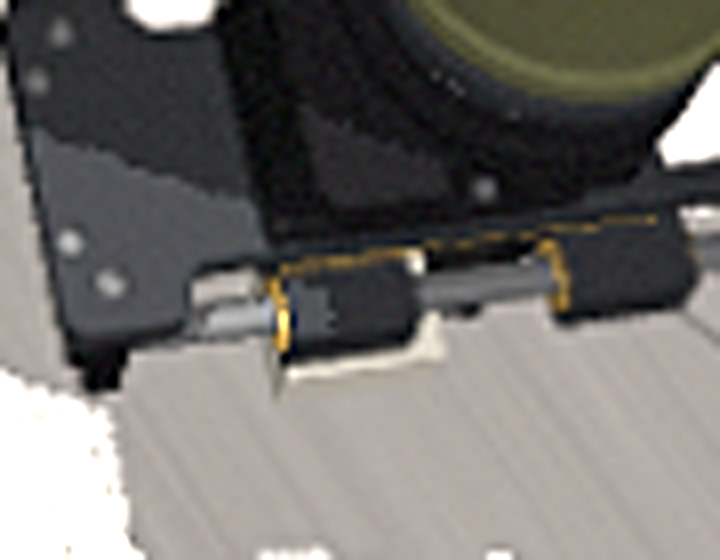

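>>> drive_tool([
  [[0.15, 0, 0], [0, 0, 0]],
  [[0.15, 0, 0], [0, 0, 0]],
  [[0.1, 0, 0], [0, 0, 0]],
  [[0, 0, 0], [0, 0, 0]],
])

```text
time_s: 7.8
tool_pos: [0.5132, -0.3649, 0.0099]
tool_rot: [171.9, 89.9, 149.7]
force: [-0.6, 0.5, -0.1]
grip_width: 0.0243
```

```bash
python3 -c "
from h import *
o=env.get_obs();print(o['tool_pos'],o['grip_width'],o['force'])
c=env.read_camera('wrist');np.savez('w6.npz',**c);zoomwire(c,250,220,140,110,5,[],'pics/w6.png',1.3)"
```

```text
[ 0.51322281 -0.36487227  0.00991238] 0.024258170516881124 [-0.61739731  0.5267155  -0.14881487]
```

View pics/w6.png

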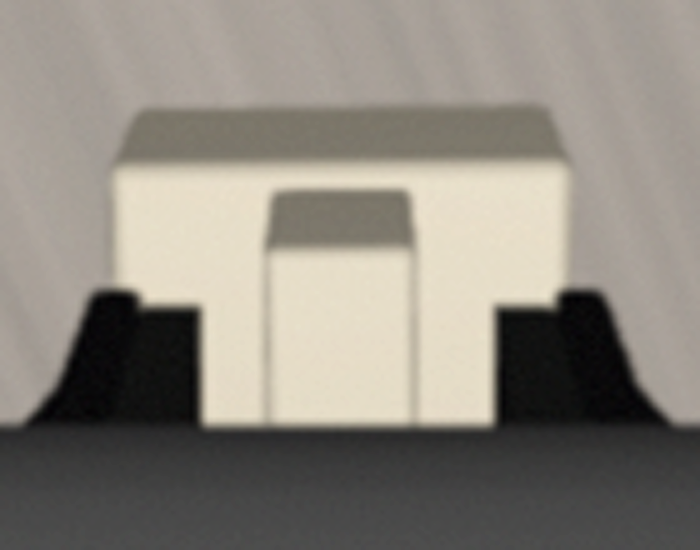

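>>> drive_tool([
  [[0.08, 0, 0], [0, 0, 0]],
  [[0, 0, 0], [0, 0, 0]],
])

```text
time_s: 8.05
tool_pos: [0.5137, -0.3653, 0.0075]
tool_rot: [156.1, 90.0, 134.0]
force: [-0.6, 0.1, -0.1]
grip_width: 0.024
```

>>> drive_tool([
  [[0, 0, 0], [0, 0, 0]],
  [[0, 0, 0], [0, 0, 0]],
  [[0, 0, 0], [0, 0, 0]],
  [[0, 0, 0], [0, 0, 0]],
  [[0, 0, 0], [0, 0, 0]],
], hand=-1)

```text
time_s: 8.55
tool_pos: [0.5138, -0.3654, 0.0079]
tool_rot: [103.4, 90.0, 81.2]
force: [0.0, 0.8, 0.2]
grip_width: 0.012
```

The rib is now gripped (width 12.0 mm). Before moving over, I check the bottle's position against the gripper body.

```bash
python3 -c "
from h import *
t=load('top0');s=load('side0')
print('bottle cap top',ray(t,[(446,175)],.16), ray(s,[(474,300)],.16))
for p in ([.69,-.25],):
  pass
b=ray(t,[(446,175)],.16)[0]
zoomwire(t,410,155,60,60,8,[(circ(32,0),[b[0],b[1],0],(0,255,0)),(circ(32,100),[b[0],b[1],0],(0,255,255)),(circ(14,160),[b[0],b[1],0],(0,0,255))],'pics/bt.png',1.5)
zoomwire(s,430,280,70,90,6,[(circ(32,0),[b[0],b[1],0],(0,255,0)),(circ(32,100),[b[0],b[1],0],(0,255,255)),(circ(14,160),[b[0],b[1],0],(0,0,255))],'pics/bs.png',1.2)
plan((.5427,-.1885,.085),-0.6)
"
```

```text
bottle cap top [[ 0.70805197 -0.26518921  0.16      ]] [[ 0.70813363 -0.26311221  0.16      ]]
rot units tot [-1.797e-01 -0.000e+00 -1.000e-04] deg [-2.157e+01 -0.000e+00 -1.000e-02] min rows 2.51059233269086
world d [0.0289 0.1769 0.0771] tool units (cur R) [-1.928  4.368 -1.   ] | after turn [-1.928  4.429  0.676]
```

View pics/bt.png

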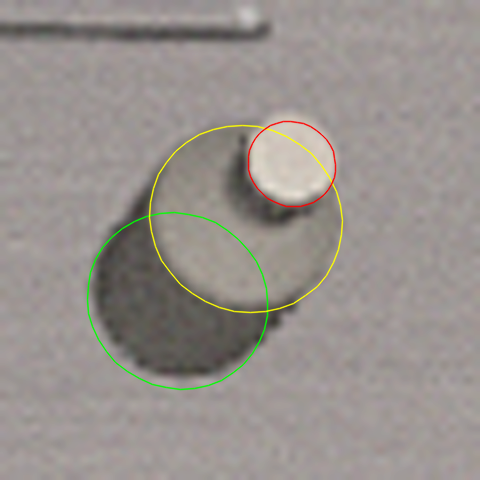

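View pics/bs.png

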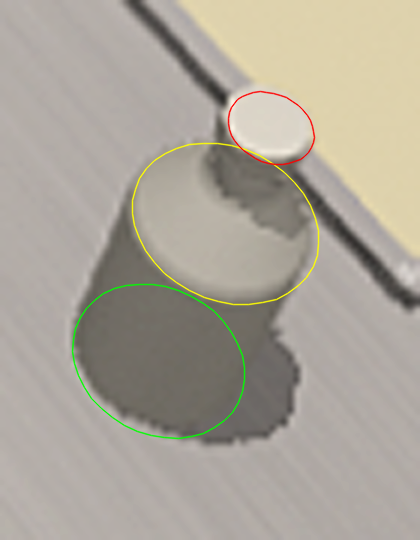

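>>> drive_tool([
  [[-0.3, 0, 0], [0, 0, 0]],
  [[-0.55, 0, 0], [0, 0, 0]],
  [[-0.55, 0, 0], [0, 0, 0]],
  [[-0.5, 0, 0], [0, 0, 0]],
  [[0, 0, 0], [-0.06, 0, 0]],
  [[0, 0, 0], [-0.06, 0, 0]],
  [[0, 0, 0], [-0.06, 0, 0]],
  [[0, 0.6, 0.1], [0, 0, 0]],
  [[0, 0.7, 0.1], [0, 0, 0]],
  [[0, 0.7, 0.1], [0, 0, 0]],
])

```text
time_s: 9.55
tool_pos: [0.5268, -0.2852, 0.0848]
tool_rot: [-14.3, 89.9, -14.9]
force: [0.6, -0.6, -0.9]
grip_width: 0.0119
```

>>> drive_tool([
  [[0, 0.7, 0.1], [0, 0, 0]],
  [[0, 0.7, 0.1], [0, 0, 0]],
  [[0, 0.6, 0.1], [0, 0, 0]],
  [[0, 0.4, 0.06], [0, 0, 0]],
  [[0, 0, 0], [0, 0, 0]],
  [[0, 0, 0], [0, 0, 0]],
])

```text
time_s: 10.15
tool_pos: [0.5421, -0.1904, 0.0845]
tool_rot: [-38.3, 89.9, -38.9]
force: [-0.4, -0.2, -0.9]
grip_width: 0.0116
```

```bash
python3 -c "
from h import *
o=env.get_obs();print(o['time_s'],o['tool_pos'],o['grip_width'],o['qpos'].round(1),np.abs(o['joint_velocities']).max())
plan((.5427,-.1885,.085),-0.6)
for n in ('wrist','top','side'):
  c=env.read_camera(n);np.savez('%s7.npz'%n[0],**c);cv2.imwrite('pics/%s7.png'%n[0],c['frame'][:,:,::-1])
zoomwire(load('w7'),230,180,180,130,4,[],'pics/w7z.png',1.2)"
```

```text
10.15 [ 0.54210106 -0.19037395  0.08454188] 0.011568839913570023 [-15.   16.1  36.9 103.4 -10.7  63.9  25. ] 1.1549123131593246
rot units tot [0.0004 0.0004 0.0003] deg [0.05 0.05 0.04] min rows 0.009082955405915688
world d [0.0006 0.0019 0.0005] tool units (cur R) [-0.011  0.047  0.015] | after turn [-0.011  0.047  0.014]
```

View pics/w7.png

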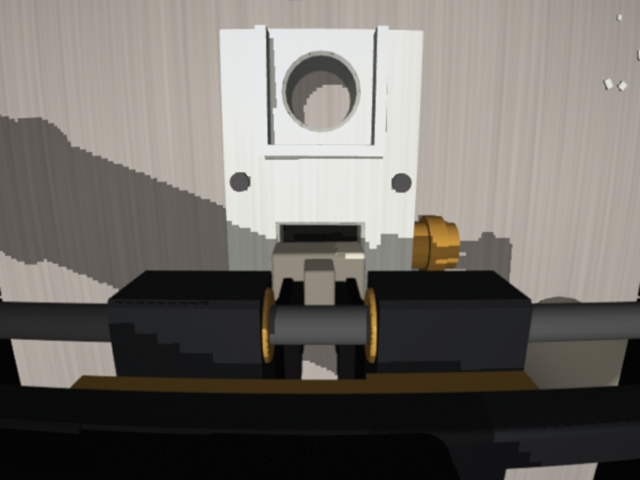

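View pics/w7z.png

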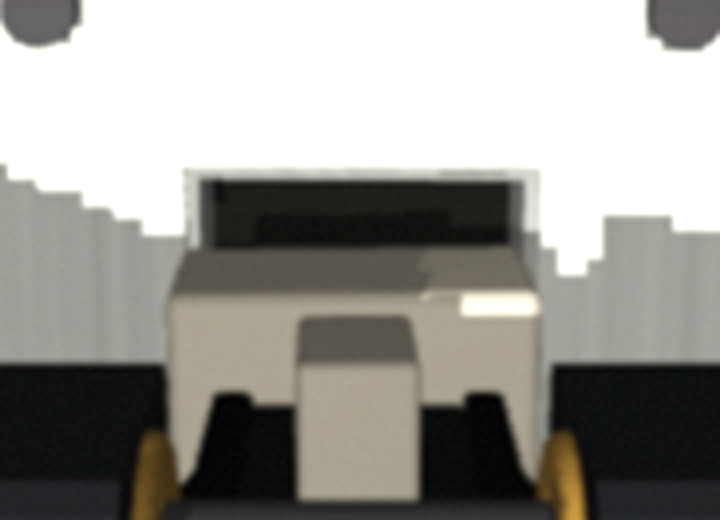

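View pics/s7.png

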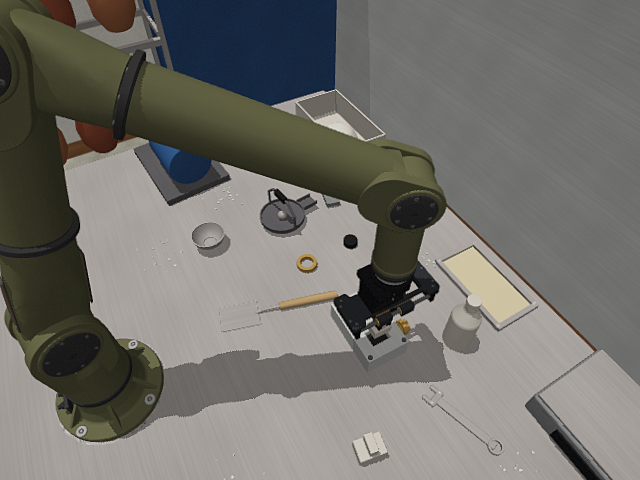

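Run:
```python
from fit import *
w=load('w7');o=env.get_obs()
qb=np.array([(221,31),(423,31)],float); qi=uz([(200,182),(523,182)],230,180,4); qo=uz([(187,170),(537,170)],230,180,4)
print('corners',ray(w,qb,.05),'inner',ray(w,qi,.05),'outer',ray(w,qo,.05),'port',ray(w,[(321,92),(283,92),(360,92),(321,53),(321,131)],.05))
Z=.0766
P=np.array([(-20,15,0),(20,15,0),(-20,15,22),(20,15,22),(-6,13,40),(6,13,40),(-6,13,22),(6,13,22)])/1e3
q=uz([(192,248),(520,248),(172,300),(540,296),(298,365),(415,365),(300,318),(410,318)],230,180,4)
for z in (.0746,.0766,.0786):
    f=lambda p:(proj(w,body([*p,z],P))-q).ravel()
    r=least_squares(f,[.542,-.19,-.5],loss='soft_l1');print(z,'cart',r.x,f(r.x).round(1))
f=lambda p:(proj(w,body(p,P))-q).ravel()
r=least_squares(f,[.542,-.19,-.5,.0766],loss='soft_l1',x_scale=[.01,.01,1,.01]);print('cart free',r.x,np.abs(f(r.x)).max())
```

```text
corners [[ 0.49518109 -0.07094816  0.05      ]
 [ 0.59432171 -0.07182683  0.05      ]] inner [[ 0.52137226 -0.16852526  0.05      ]
 [ 0.56433171 -0.16894067  0.05      ]] outer [[ 0.51969433 -0.16688328  0.05      ]
 [ 0.56617302 -0.16733236  0.05      ]] port [[ 0.54397159 -0.10098217  0.05      ]
 [ 0.52500856 -0.10074799  0.05      ]
 [ 0.56344097 -0.10110197  0.05      ]
 [ 0.54413755 -0.08234114  0.05      ]
 [ 0.54380345 -0.12006643  0.05      ]]
0.0746 cart [ 0.5420237  -0.18691861 -0.2215405 ] [-1.   0.5  0.9 -0.  -1.  -0.4  0.9  0.1 -1.2  0.6  0.7  0.4 -0.1 -0.5
  0.5 -0.7]
0.0766 cart [ 0.54202025 -0.1863601  -0.22956599] [-1.5  0.3  1.3 -0.2 -1.6 -0.4  1.4  0.1 -1.4  0.8  0.9  0.6 -0.3 -0.5
  0.6 -0.6]
0.0786 cart [ 0.5420216  -0.18580642 -0.22989408] [-1.9  0.2  1.8 -0.3 -2.2 -0.4  1.9  0.1 -1.6  1.   1.1  0.8 -0.5 -0.4
  0.8 -0.6]
cart free [ 0.54203368 -0.18806878 -0.18500308  0.07052841] 0.8056312678494351
```

>>> drive_tool([
  [[0.25, 0.012, 0.025], [0, 0, 0]],
  [[0.25, 0, 0], [0, 0, 0]],
  [[0, 0, 0], [0, 0, 0]],
  [[0, 0, 0], [0, 0, 0]],
], squeeze=40)

```text
time_s: 10.7
tool_pos: [0.5423, -0.1893, 0.063]
tool_rot: [179.1, 89.9, 178.6]
force: [-0.2, 0.6, -0.3]
grip_width: 0.0116
```

```bash
python3 -c "
from h import *
o=env.get_obs();print(o['time_s'],o['tool_pos'],o['grip_width'],o['force'])
for n in ('wrist','side'):
  c=env.read_camera(n);np.savez('%s8.npz'%n[0],**c)
zoomwire(load('w8'),230,180,180,130,4,[],'pics/w8z.png',1.2)
zoomwire(load('s8'),330,260,120,110,6,[],'pics/s8z.png',1.4)"
```

```text
10.7 [ 0.54233206 -0.18931143  0.0630278 ] 0.011561287155153043 [-0.16862091  0.59337475 -0.32819648]
```

View pics/w8z.png

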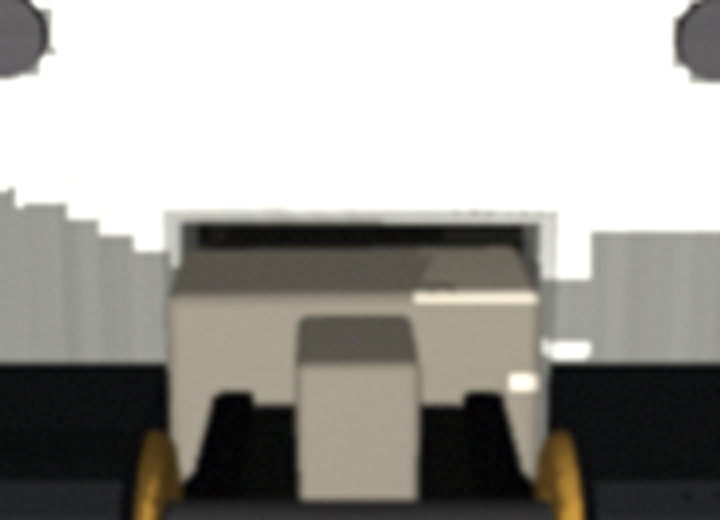

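View pics/s8z.png

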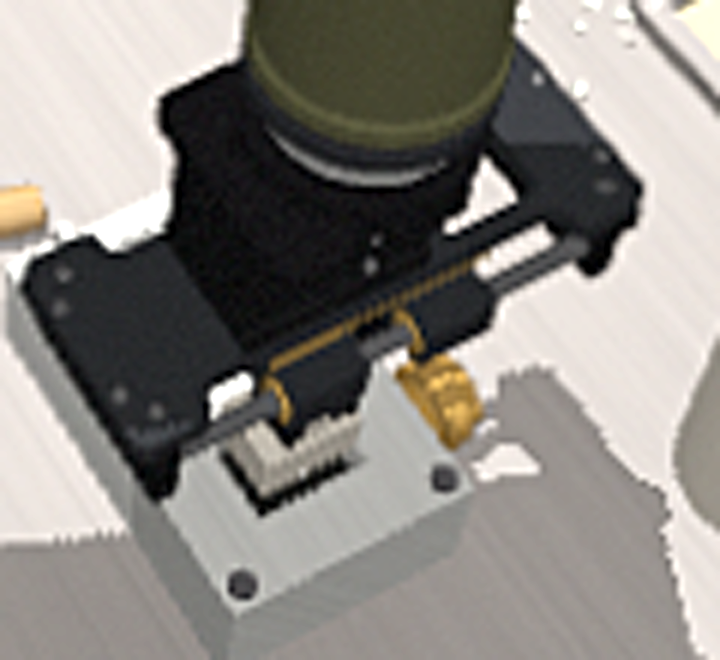

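>>> drive_tool([
  [[0.1, 0, 0.015], [0, 0, 0]],
  [[0.1, 0, 0], [0, 0, 0]],
  [[0.1, 0, 0], [0, 0, 0]],
  [[0.1, 0, 0], [0, 0, 0]],
  [[0, 0, 0], [0, 0, 0]],
])

```text
time_s: 11.3
tool_pos: [0.543, -0.189, 0.047]
tool_rot: [168.5, 89.9, 167.9]
force: [0.1, -0.6, -1.5]
grip_width: 0.0114
```

>>> drive_tool([
  [[0.1, 0, 0], [0, 0, 0]],
  [[0, 0, 0], [0, 0, 0]],
])

```text
time_s: 11.5
tool_pos: [0.5439, -0.1893, 0.0438]
tool_rot: [-11.3, 90.0, -11.9]
force: [0.1, 0.1, 0.2]
grip_width: 0.0114
```

>>> drive_tool([
  [[0.1, 0, 0], [0, 0, 0]],
  [[0, 0, 0], [0, 0, 0]],
])

```text
time_s: 11.7
tool_pos: [0.5439, -0.1893, 0.0399]
tool_rot: [-5.6, 90.0, -6.2]
force: [0.0, 0.2, 1.2]
grip_width: 0.0115
```

>>> drive_tool([
  [[0.05, 0, 0], [0, 0, 0]],
  [[0, 0, 0], [0, 0, 0]],
])

```text
time_s: 11.9
tool_pos: [0.5438, -0.1893, 0.038]
tool_rot: [-13.5, 90.0, -14.0]
force: [-1.0, -0.7, 2.4]
grip_width: 0.0112
```

```bash
python3 -c "
from h import *
o=env.get_obs();print(o['time_s'],o['tool_pos'],o['grip_width'],o['force'])
for n in ('wrist','side'):
  c=env.read_camera(n);np.savez('%s9.npz'%n[0],**c)
print(env.get_obs()['force'])
zoomwire(load('w9'),230,180,180,130,4,[],'pics/w9z.png',1.2)
zoomwire(load('s9'),330,260,120,110,6,[],'pics/s9z.png',1.4)"
```

```text
11.9 [ 0.54384487 -0.18932675  0.03795003] 0.011152913681181825 [-1.04930398 -0.68232553  2.44857779]
[-0.33968299  0.24609336  1.98864127]
```

View pics/w9z.png

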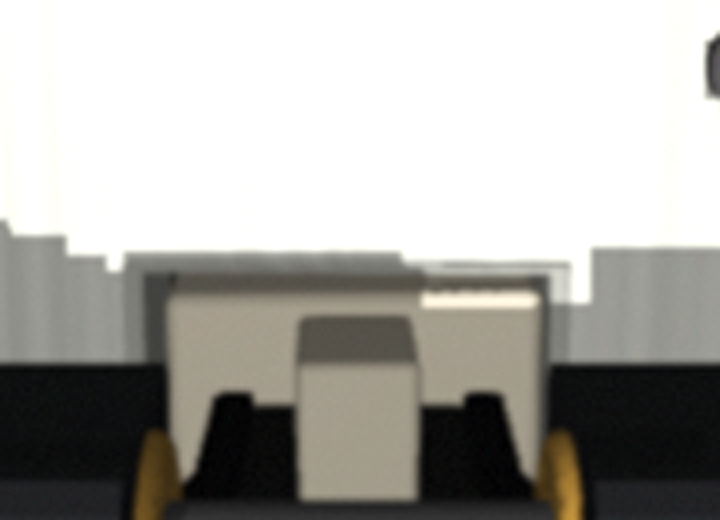

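View pics/s9z.png

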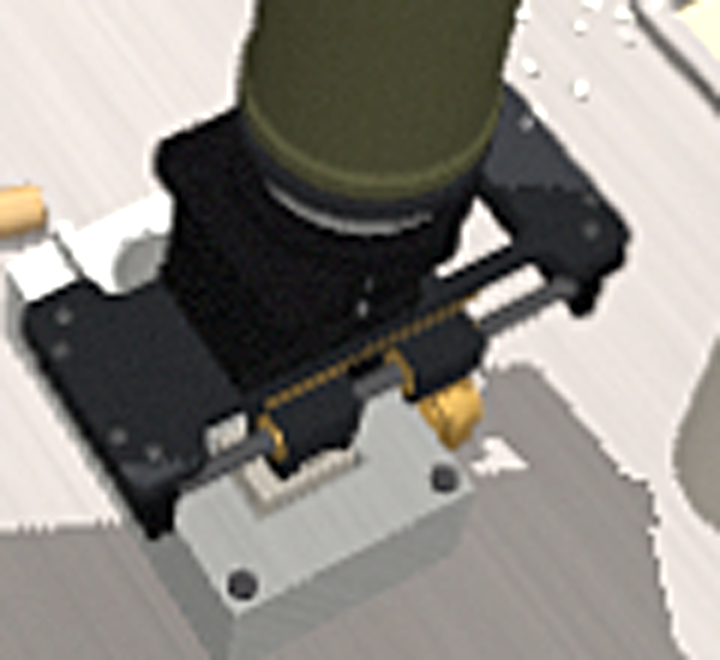

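>>> drive_tool([
  [[0.05, 0, -0.02], [0, 0, 0]],
  [[0, 0, 0], [0, 0, 0]],
])

```text
time_s: 12.2
tool_pos: [0.5436, -0.1893, 0.0361]
tool_rot: [-9.7, 89.9, -10.2]
force: [1.3, 0.1, 2.0]
grip_width: 0.0115
```

>>> drive_tool([
  [[0.05, 0, 0], [0, 0, 0]],
  [[0, 0, 0], [0, 0, 0]],
])

```text
time_s: 12.4
tool_pos: [0.5436, -0.1894, 0.0353]
tool_rot: [13.0, 89.9, 12.5]
force: [-1.8, 0.8, 11.8]
grip_width: 0.0114
```

>>> drive_tool([
  [[0.05, 0, 0], [0, 0, 0]],
  [[0, 0, 0], [0, 0, 0]],
])

```text
time_s: 12.6
tool_pos: [0.5437, -0.1895, 0.0352]
tool_rot: [38.6, 89.9, 38.0]
force: [-6.6, 2.1, 24.3]
grip_width: 0.0121
```

>>> drive_tool([
  [[-0.08, 0, 0], [0, 0, 0]],
  [[0, 0, 0], [0, 0, 0]],
])

```text
time_s: 12.8
tool_pos: [0.5427, -0.1892, 0.0355]
tool_rot: [81.2, 90.0, 80.7]
force: [-1.7, -0.4, 9.0]
grip_width: 0.0114
```

>>> drive_tool([
  [[0, 0, 0], [0, 0, 0]],
  [[0, 0, 0], [0, 0, 0]],
  [[0, 0, 0], [0, 0, 0]],
  [[-0.2, 0, 0], [0, 0, 0]],
  [[-0.7, 0, 0], [0, 0, 0]],
  [[-0.9, 0, 0], [0, 0, 0]],
  [[-0.9, 0, 0], [0, 0, 0]],
  [[0, -0.6, 0], [0, 0, 0]],
  [[0, -0.6, 0], [0, 0, 0]],
], hand=-0.4)

```text
time_s: 13.7
tool_pos: [0.5437, -0.2371, 0.1451]
tool_rot: [0.1, 89.8, -0.3]
force: [1.4, -0.2, -1.2]
grip_width: 0.026
```

```bash
python3 -c "
from h import *
o=env.get_obs();print(o['time_s'],o['tool_pos'],o['grip_width'],o['force'])
for n in ('wrist','side','top'):
  c=env.read_camera(n);np.savez('%s10.npz'%n[0],**c);cv2.imwrite('pics/%s10.png'%n[0],c['frame'][:,:,::-1])
zoomwire(load('s10'),330,260,120,110,6,[],'pics/s10z.png',1.4)"
```

```text
13.7 [ 0.54368442 -0.23712655  0.14512778] 0.026002883748742267 [ 1.39867154 -0.17308483 -1.18073626]
```

View pics/w10.png

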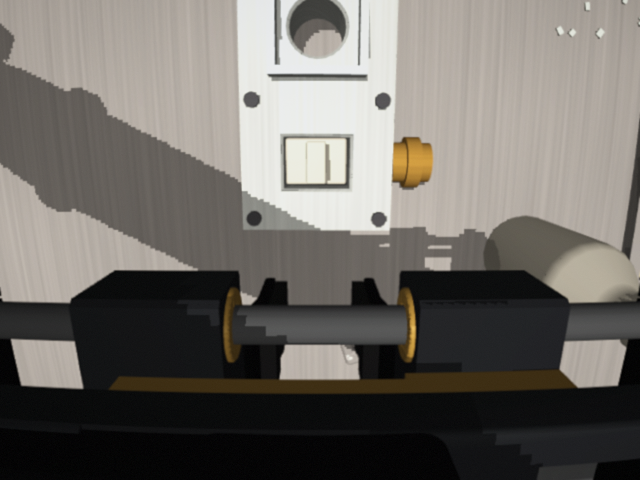

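View pics/s10z.png

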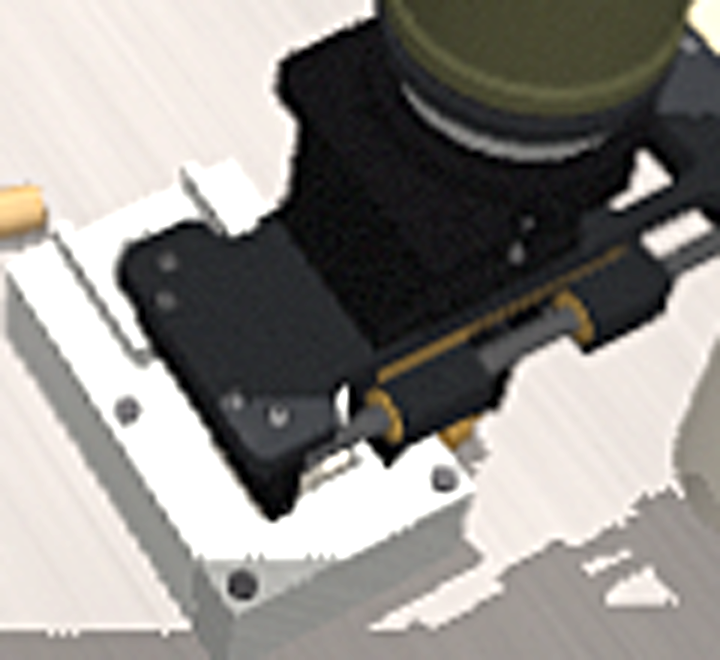

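>>> drive_tool([
  [[-0.9, 0, 0], [0, 0, 0]],
  [[-0.6, 0.5, 0], [0, 0, 0]],
  [[0, 0.9, 0], [0, 0, 0]],
  [[0, 0.9, 0], [0, 0, 0]],
  [[0, 0.9, 0], [0, 0, 0]],
  [[0, 0.9, 0], [0, 0, 0]],
  [[0, 0.9, 0], [0, 0, 0]],
  [[0, 0.9, 0], [0, 0, 0]],
  [[0, 0.9, 0], [0, 0, 0]],
  [[0, 0.9, 0], [0, 0, 0]],
], hand=0.1)

```text
time_s: 14.85
tool_pos: [0.5446, 0.0736, 0.2031]
tool_rot: [117.0, 90.0, 116.5]
force: [0.1, 0.4, 0.3]
grip_width: 0.048
```

>>> drive_tool([
  [[0, 0.8, -0.1], [-0.036, 0, 0]],
  [[0, 0.8, -0.1], [-0.036, 0, 0]],
  [[0, 0.7, -0.1], [0, 0, 0]],
  [[0, 0, 0], [0, 0, 0]],
  [[0, 0, 0], [0, 0, 0]],
])

```text
time_s: 15.35
tool_pos: [0.5269, 0.163, 0.2029]
tool_rot: [-157.4, 90.0, -149.1]
force: [0.4, -0.2, 0.6]
grip_width: 0.0478
```

```bash
python3 -c "
from h import *
o=env.get_obs();print(o['time_s'],o['tool_pos'],o['grip_width'],o['force'],o['qpos'].round(1))
for n in ('wrist','side','top'):
  c=env.read_camera(n);np.savez('%s11.npz'%n[0],**c);cv2.imwrite('pics/%s11.png'%n[0],c['frame'][:,:,::-1])
pb=[.5425,-.1535,-.5]
zoomwire(load('s11'),340,290,90,80,8,[],'pics/s11z.png',1.1)"
```

```text
15.35 [0.52685806 0.1629656  0.20290863] 0.04780861556467638 [ 0.43229139 -0.23660616  0.61281705] [-40.4   6.2  22.1  97.9  -2.4  76.4  -9.6]
```

View pics/w11.png

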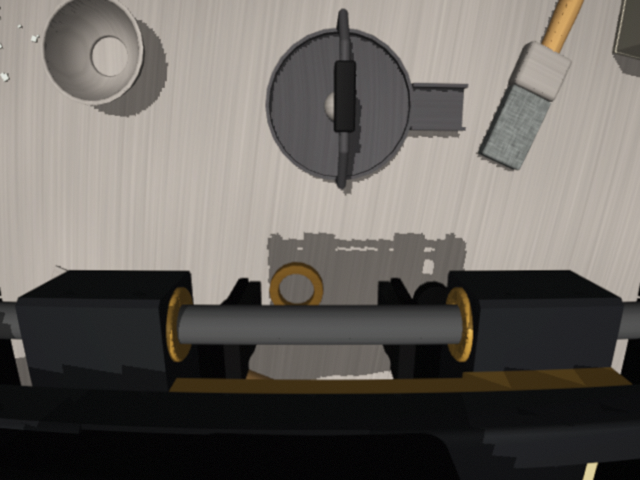

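View pics/s11z.png

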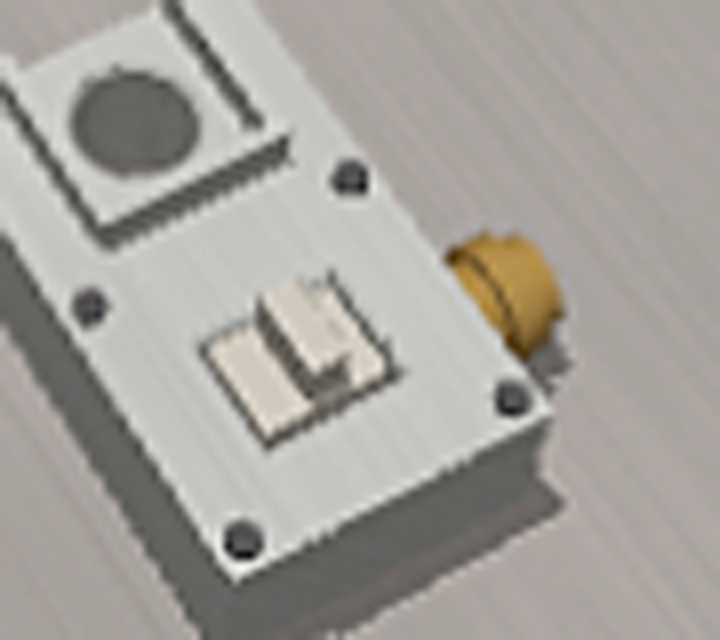

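View pics/t11.png

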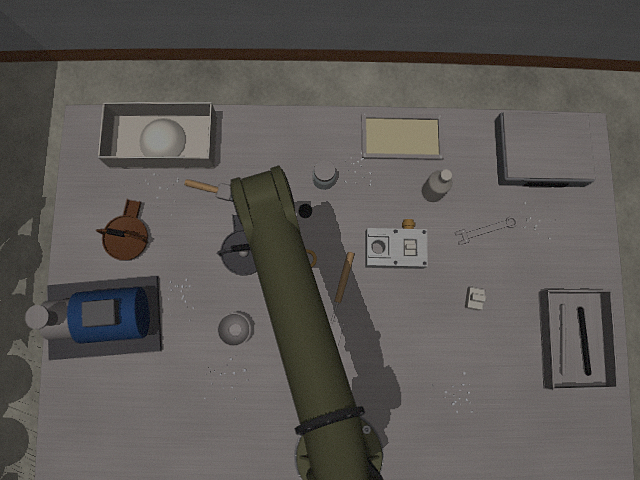

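```bash
python3 -c "
from h import *
s=load('s11');w=load('w11')
zoomwire(w,255,0,220,195,3.5,dishw([.5290,.2540,8]),'pics/w11o.png',1.6)
W=[]
for z,c in((.028,(0,255,0)),(.034,(0,0,255))): W+=[(box(40,30,22,22),[.5425,-.1885,-.5,z],c),(box(12,26,40,40),[.5425,-.1885,-.5,z],c)]
zoomwire(s,360,320,45,40,16,W,'pics/s11o.png',1.1)
plan((.529,.252,.2),8)
"
```

```text
rot units tot [-0.0002  0.      0.0001] deg [-0.02  0.    0.02] min rows 0.003537268691177758
world d [ 0.0011  0.0915 -0.0032] tool units (cur R) [0.078 2.261 0.346] | after turn [0.079 2.26  0.347]
```

View pics/w11o.png

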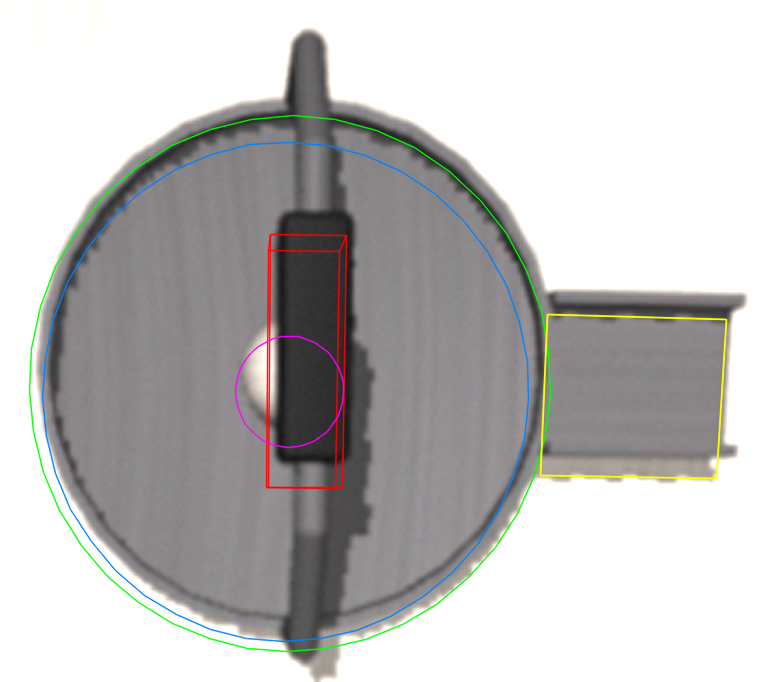

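View pics/s11o.png

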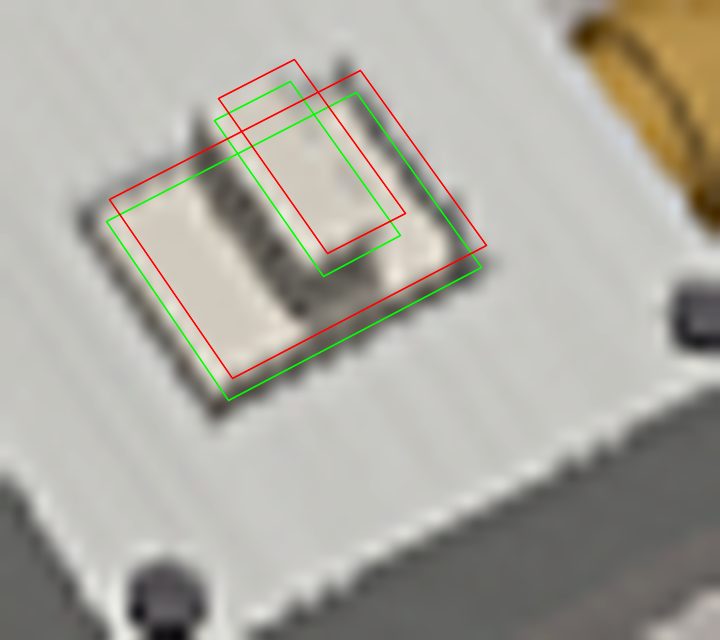

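>>> drive_tool([
  [[0.3, 0.8, 0.15], [0, 0, 0]],
  [[0.3, 0.8, 0.15], [0, 0, 0]],
  [[0.3, 0.7, 0.1], [0, 0, 0]],
  [[0.3, 0, 0], [0, 0, 0]],
  [[0, 0, 0], [0, 0, 0]],
  [[0, 0, 0], [0, 0, 0]],
])

```text
time_s: 16.1
tool_pos: [0.5312, 0.2529, 0.1552]
tool_rot: [-95.4, 89.9, -87.4]
force: [-0.7, -0.5, 0.5]
grip_width: 0.0479
```

```bash
python3 -c "
from h import *
o=env.get_obs();print(o['time_s'],o['tool_pos'],o['grip_width'],o['force'])
c=env.read_camera('wrist');np.savez('w12.npz',**c);cv2.imwrite('pics/w12.png',c['frame'][:,:,::-1])
for n in ('side','top'):
  c=env.read_camera(n);np.savez('%s12.npz'%n[0],**c)
zoomwire(load('s12'),235,150,120,110,6,[],'pics/s12.png',1.3)
"
```

```text
16.1 [0.53121349 0.25290219 0.15516712] 0.047919730220889495 [-0.72177162 -0.53451208  0.47298476]
```

View pics/w12.png

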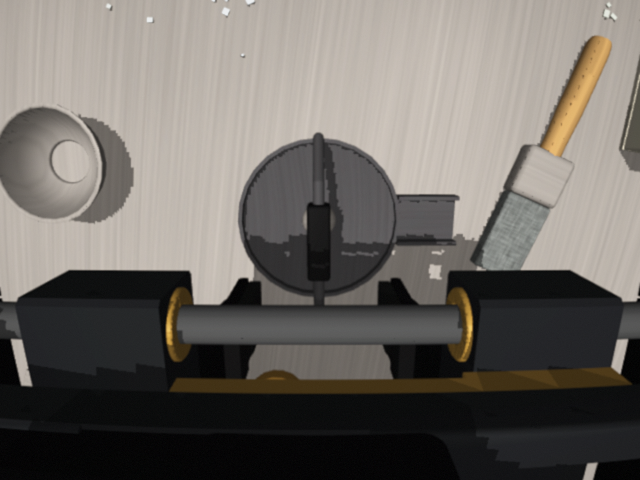

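View pics/s12.png

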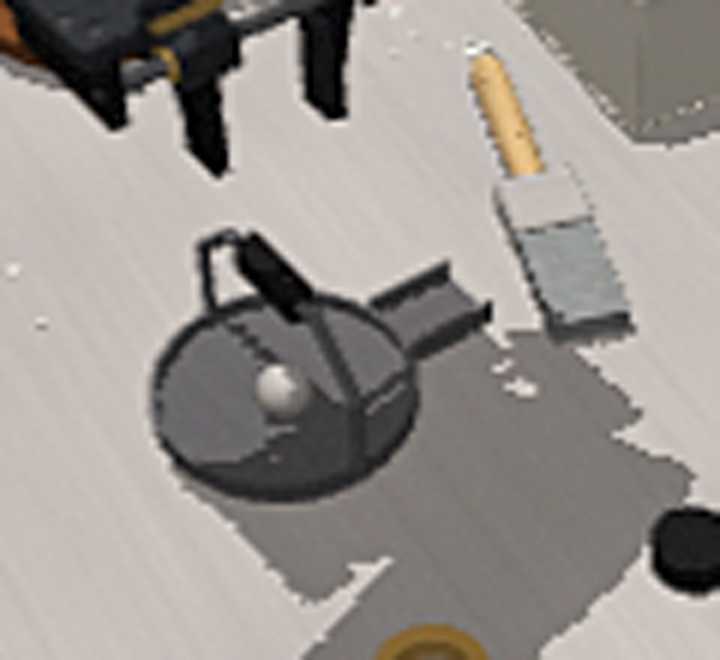

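```bash
python3 -c "
from h import *
s=load('s12');o=env.get_obs();R=Rt(o);p=o['tool_pos']
im=cv2.imread('pics/s12.png')
for a,c in ((0,(255,0,0)),(-.02,(0,255,255))):
  for y in (-.0095,.0095):
    for z in (-.034,-.024,.024,.034):
      q=((proj(s,p+R@np.array([a,y,z]))-[235,150])+.5)*6-.5
      cv2.circle(im,tuple(int(v) for v in q[0]),3,c,-1)
cv2.imwrite('pics/s12o.png',im)
zoomwire(load('w12'),225,120,250,170,3,dishw([.531,.2565,8]),'pics/w12o.png',1.6)
"
```

```text
(no output)
```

View pics/s12o.png

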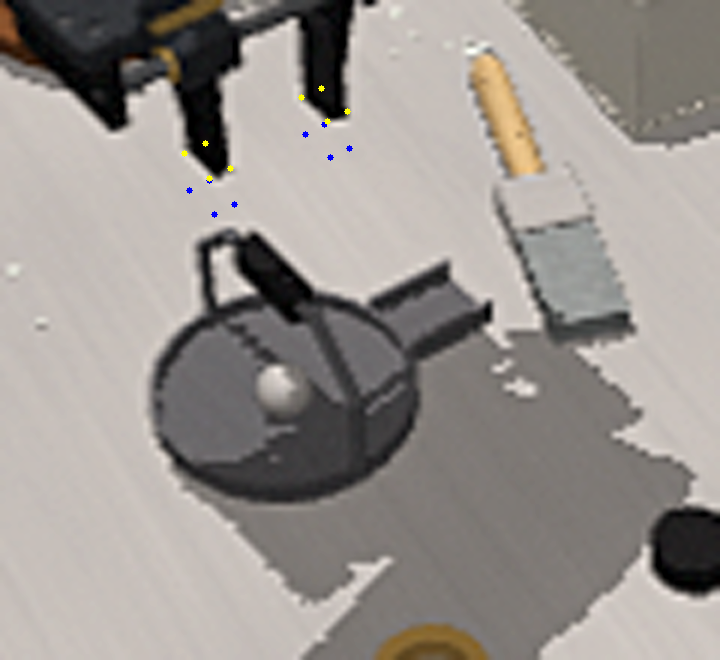

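View pics/w12o.png

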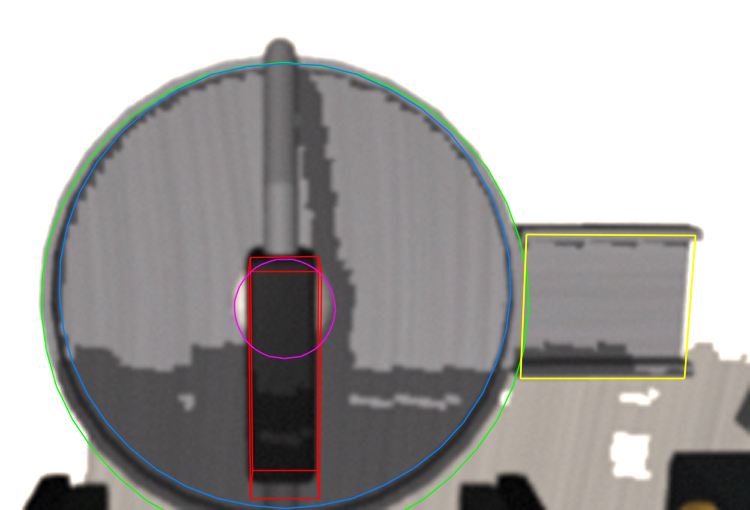

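>>> drive_tool([
  [[0.4, 0.06, 0], [0, 0, 0]],
  [[0.5, 0, 0], [0, 0, 0]],
  [[0.5, 0, 0], [0, 0, 0]],
  [[0.5, 0, 0], [0, 0, 0]],
  [[0.3, 0, 0], [0, 0, 0]],
  [[0.15, 0, 0], [0, 0, 0]],
  [[0, 0, 0], [0, 0, 0]],
  [[0, 0, 0], [0, 0, 0]],
])

```text
time_s: 17.05
tool_pos: [0.531, 0.2576, 0.062]
tool_rot: [22.7, 89.9, 30.8]
force: [0.2, -1.0, -0.3]
grip_width: 0.0479
```

```bash
python3 -c "
from h import *
o=env.get_obs();print(o['time_s'],o['tool_pos'],o['grip_width'],o['force'],Rt(o).round(4))
c=env.read_camera('wrist');np.savez('w13.npz',**c);zoomwire(c,190,170,260,200,3,[],'pics/w13.png',1.5)
c=env.read_camera('side');np.savez('s13.npz',**c)
zoomwire(c,235,150,120,110,6,[],'pics/s13.png',1.3)
"
```

```text
17.05 [0.53099576 0.25757922 0.06204269] 0.04788980251361633 [ 0.21189877 -0.95168153 -0.28946824] [[ 1.400e-03 -1.403e-01  9.901e-01]
 [ 8.000e-04  9.901e-01  1.403e-01]
 [-1.000e+00  6.000e-04  1.500e-03]]
```

View pics/w13.png

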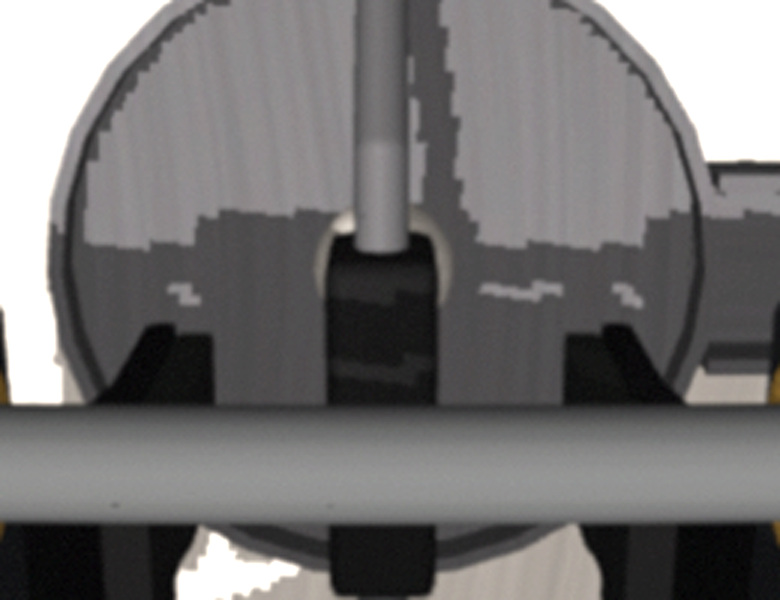

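View pics/s13.png

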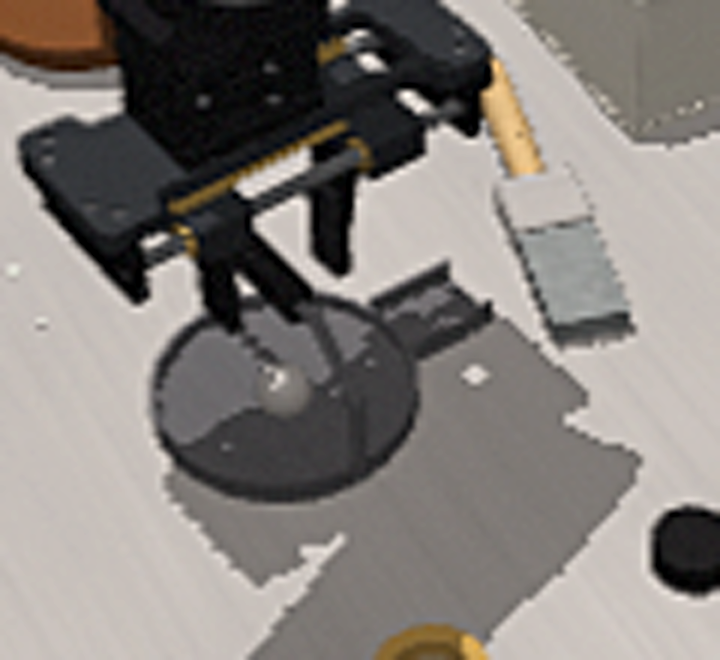

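>>> drive_tool([
  [[0.05, 0, -0.02], [0, 0, 0]],
  [[0, 0, 0], [0, 0, 0]],
  [[0, 0, 0], [0, 0, 0]],
  [[0, 0, 0], [0, 0, 0]],
  [[0, 0, 0], [0, 0, 0]],
], hand=-0.6, squeeze=40)

```text
time_s: 17.65
tool_pos: [0.5295, 0.2573, 0.0591]
tool_rot: [20.8, 90.0, 28.9]
force: [-0.3, -0.3, 0.5]
grip_width: 0.0199
```

>>> drive_tool([
  [[0, 0, 0], [0, 0, 0]],
  [[0, 0, 0], [0, 0, 0]],
  [[0, 0, 0], [0, 0, 0]],
  [[0, 0, 0], [0, 0, 0]],
], hand=-1)

```text
time_s: 18.05
tool_pos: [0.5296, 0.2572, 0.0591]
tool_rot: [4.5, 90.0, 12.6]
force: [1.0, 0.1, -0.8]
grip_width: 0.0137
```

```bash
python3 -c "
from h import *
o=env.get_obs();print(o['time_s'],o['tool_pos'],o['grip_width'],o['force'],Rt(o).round(4))
c=env.read_camera('wrist');np.savez('w14.npz',**c);zoomwire(c,190,170,260,200,3,[],'pics/w14.png',1.5)
c=env.read_camera('side');np.savez('s14.npz',**c)
zoomwire(c,235,150,120,110,6,[],'pics/s14.png',1.3)
"
```

```text
18.05 [0.52964045 0.25723906 0.05906586] 0.013679256503050238 [ 0.9582868   0.10230869 -0.76760479] [[ 3.000e-04 -1.404e-01  9.901e-01]
 [ 1.000e-04  9.901e-01  1.404e-01]
 [-1.000e+00  0.000e+00  3.000e-04]]
```

View pics/w14.png

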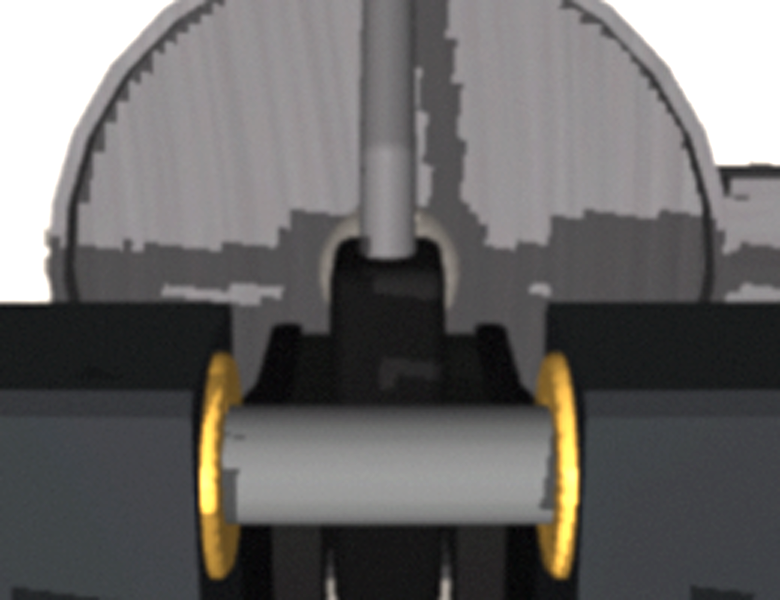

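View pics/s14.png

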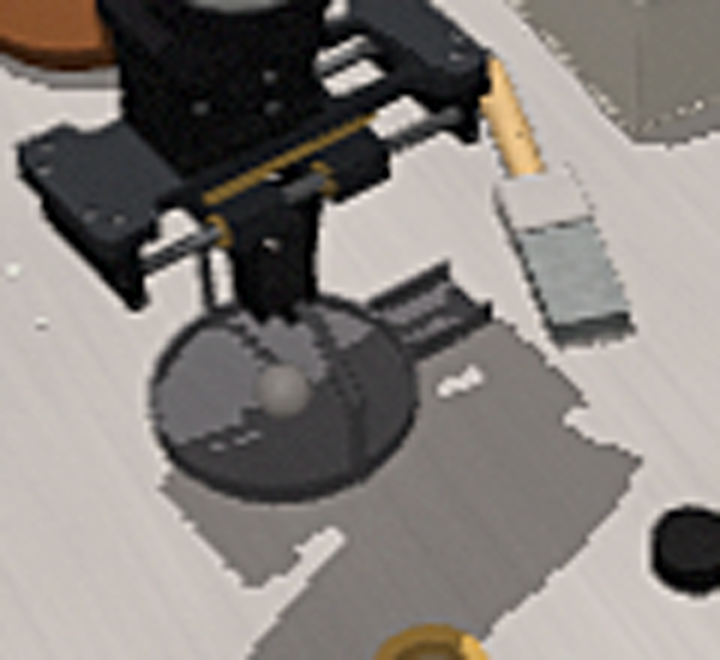

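Gripped at 13.7 mm, ball centred. Next: a gentle lift.

>>> drive_tool([
  [[-0.03, 0, 0], [0, 0, 0]],
  [[-0.08, 0, 0], [0, 0, 0]],
  [[-0.15, 0, 0], [0, 0, 0]],
  [[-0.22, 0, 0], [0, 0, 0]],
  [[-0.3, 0, 0], [0, 0, 0]],
  [[-0.35, 0, 0], [0, 0, 0]],
  [[-0.35, 0, 0], [0, 0, 0]],
  [[-0.25, 0, 0], [0, 0, 0]],
  [[-0.15, 0, 0], [0, 0, 0]],
  [[-0.05, 0, 0], [0, 0, 0]],
], squeeze=45)

```text
time_s: 19.15
tool_pos: [0.5299, 0.2575, 0.1373]
tool_rot: [27.0, 89.9, 35.0]
force: [-0.5, -0.6, -3.1]
grip_width: 0.0139
```

```bash
python3 -c "
from h import *
o=env.get_obs();print(o['time_s'],o['tool_pos'],o['grip_width'],o['force'],o['qpos'].round(1),Rt(o).round(4))
c=env.read_camera('wrist');np.savez('w15.npz',**c);zoomwire(c,190,170,260,200,3,[],'pics/w15.png',1.5)
c=env.read_camera('side');np.savez('s15.npz',**c)
zoomwire(c,235,130,120,110,6,[],'pics/s15.png',1.3)
"
```

```text
19.15 [0.52990309 0.25750126 0.13733964] 0.013913403238823828 [-0.49032797 -0.58276771 -3.07964345] [-44.7  13.3  18.7  97.6  -4.5  69.7 -16.8] [[ 1.300e-03 -1.405e-01  9.901e-01]
 [ 9.000e-04  9.901e-01  1.405e-01]
 [-1.000e+00  7.000e-04  1.400e-03]]
```

View pics/w15.png

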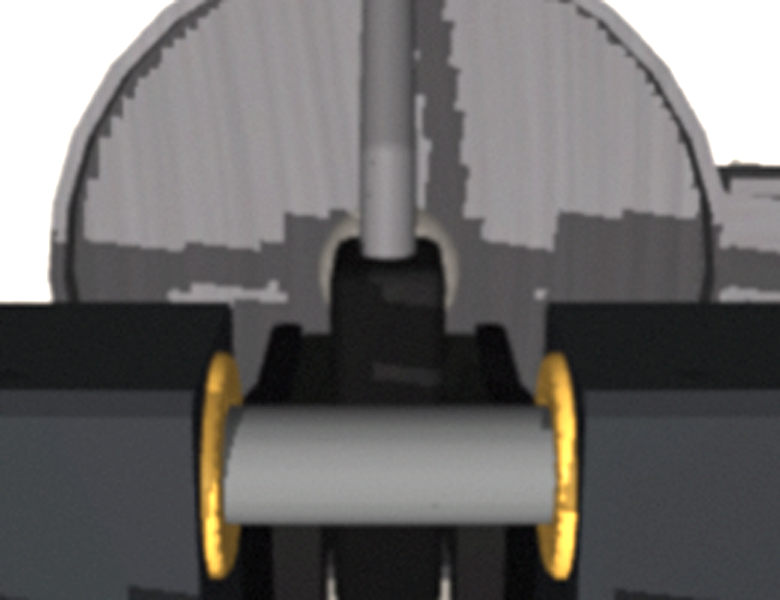

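View pics/s15.png

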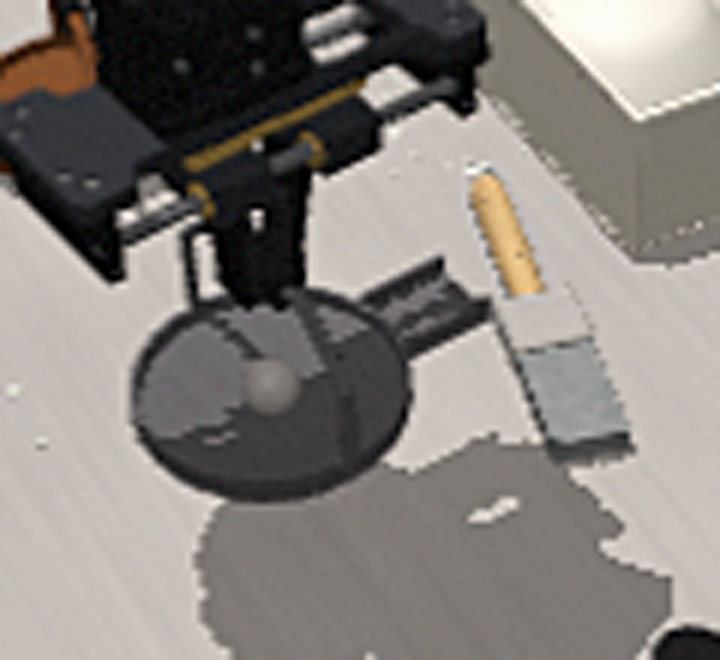

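>>> drive_tool([
  [[0, 0, 0], [0.015, 0, 0]],
  [[0, 0, 0], [0.03, 0, 0]],
  [[0, 0, 0], [0.045, 0, 0]],
  [[0, 0, 0], [0.055, 0, 0]],
  [[0, 0, 0], [0.055, 0, 0]],
  [[0, 0, 0], [0.055, 0, 0]],
  [[0, 0, 0], [0.055, 0, 0]],
  [[0, 0, 0], [0.055, 0, 0]],
  [[0, 0, 0], [0.055, 0, 0]],
  [[0, 0, 0], [0.055, 0, 0]],
])

```text
time_s: 20.25
tool_pos: [0.5289, 0.257, 0.1353]
tool_rot: [-96.0, 89.9, -145.2]
force: [0.1, -0.0, -3.2]
grip_width: 0.0137
```

>>> drive_tool([
  [[0, 0, 0], [0.055, 0, 0]],
  [[0, 0, 0], [0.055, 0, 0]],
  [[0, 0, 0], [0.055, 0, 0]],
  [[0, 0, 0], [0.055, 0, 0]],
  [[0, 0, 0], [0.045, 0, 0]],
  [[0, 0, 0], [0.035, 0, 0]],
  [[0, 0, 0], [0.025, 0, 0]],
  [[0, 0, 0], [0.015, 0, 0]],
  [[0, 0, 0], [0.005, 0, 0]],
  [[0, 0, 0], [0, 0, 0]],
])

```text
time_s: 21.25
tool_pos: [0.5291, 0.2571, 0.1357]
tool_rot: [-53.9, 89.9, -144.2]
force: [0.6, 0.1, -2.6]
grip_width: 0.0142
```

```bash
python3 -c "
from h import *
o=env.get_obs();print(o['time_s'],o['tool_pos'],o['grip_width'],o['force'],o['qpos'].round(1))
R=Rt(o);print(R.round(4),np.degrees(np.arctan2(R[1,2],R[0,2])))
plan((.5435,.0025,.13),-90.5)
c=env.read_camera('side');np.savez('s16.npz',**c)
zoomwire(c,225,120,140,120,5,[],'pics/s16.png',1.3)
c=env.read_camera('wrist');np.savez('w16.npz',**c);cv2.imwrite('pics/w16.png',c['frame'][:,:,::-1])
"
```

```text
21.25 [0.52911296 0.2571465  0.13569909] 0.014174077716230624 [ 0.55456083  0.10915532 -2.58982433] [ -54.5   14.2   30.3   98.1   -7.6   69.8 -112.6]
[[-8.0e-04  1.0e+00 -5.2e-03]
 [-6.0e-04 -5.2e-03 -1.0e+00]
 [-1.0e+00 -8.0e-04  6.0e-04]] -90.30062801067905
rot units tot [0.0017 0.0003 0.0004] deg [0.2  0.03 0.05] min rows 0.024123675171081504
world d [ 0.0144 -0.2546 -0.0057] tool units (cur R) [0.146 0.393 6.364] | after turn [0.142 0.415 6.363]
```

View pics/s16.png

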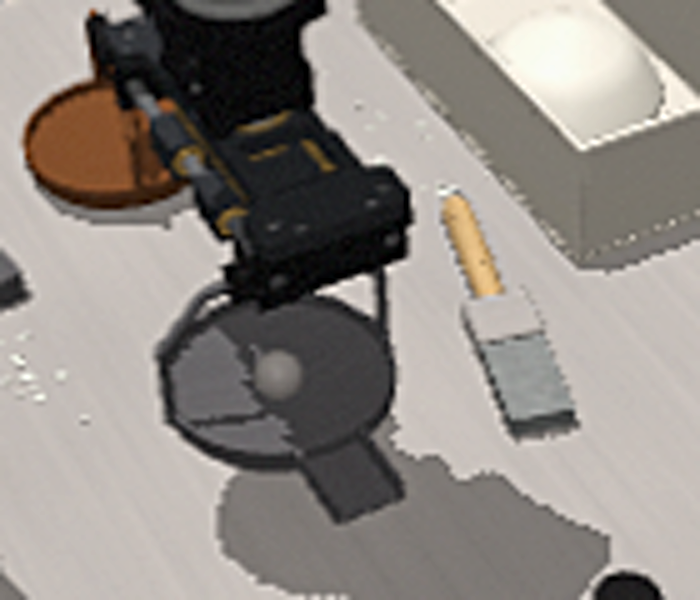

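View pics/w16.png

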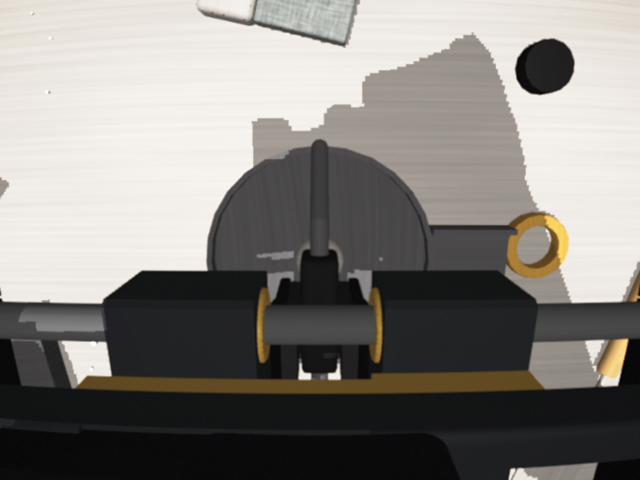

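>>> drive_tool([
  [[0, 0, 0.05], [0, 0, 0]],
  [[0, 0.02, 0.12], [0, 0, 0]],
  [[0, 0.02, 0.2], [0, 0, 0]],
  [[0, 0.03, 0.3], [0, 0, 0]],
  [[0, 0.03, 0.4], [0, 0, 0]],
  [[0, 0.03, 0.45], [0, 0, 0]],
  [[0, 0.03, 0.5], [0, 0, 0]],
  [[0, 0.03, 0.5], [0, 0, 0]],
  [[0, 0.03, 0.5], [0, 0, 0]],
  [[0, 0.03, 0.5], [0, 0, 0]],
])

```text
time_s: 22.35
tool_pos: [0.5386, 0.1137, 0.1364]
tool_rot: [108.8, 90.0, 18.4]
force: [-0.8, 0.3, -3.0]
grip_width: 0.0135
```

>>> drive_tool([
  [[0, 0.03, 0.45], [0, 0, 0]],
  [[0, 0.03, 0.4], [0, 0, 0]],
  [[0, 0.03, 0.35], [0, 0, 0]],
  [[0, 0.03, 0.3], [0, 0, 0]],
  [[0, 0.02, 0.2], [0, 0, 0]],
  [[0, 0, 0.12], [0, 0, 0]],
  [[0, 0, 0.06], [0, 0, 0]],
  [[0, 0, 0.02], [0, 0, 0]],
  [[0, 0, 0], [0, 0, 0]],
  [[0, 0, 0], [0, 0, 0]],
])

```text
time_s: 23.35
tool_pos: [0.5438, 0.0411, 0.1362]
tool_rot: [173.5, 90.0, 83.3]
force: [0.5, -0.3, -3.5]
grip_width: 0.0135
```

```bash
python3 -c "
from h import *
o=env.get_obs();print(o['time_s'],o['tool_pos'],o['grip_width'],o['force'],o['qpos'].round(1))
R=Rt(o);print(R.round(4),np.degrees(np.arctan2(R[1,2],R[0,2])))
for n in ('side','top','wrist'):
  c=env.read_camera(n);np.savez('%s17.npz'%n[0],**c);cv2.imwrite('pics/%s17.png'%n[0],c['frame'][:,:,::-1])
zoomwire(load('s17'),265,200,160,140,4.5,[],'pics/s17z.png',1.2)
zoomwire(load('t17'),290,190,160,110,4.5,[],'pics/t17z.png',1.5)
"
```

```text
23.35 [0.54384088 0.04105273 0.13624055] 0.013522389813365843 [ 0.51544945 -0.27404494 -3.47541914] [-41.7   9.   38.1 104.2  -5.9  68.8 -92.1]
[[ 0.0e+00  1.0e+00 -4.7e-03]
 [ 2.0e-04 -4.7e-03 -1.0e+00]
 [-1.0e+00  0.0e+00 -2.0e-04]] -90.26940098237056
```

View pics/s17z.png

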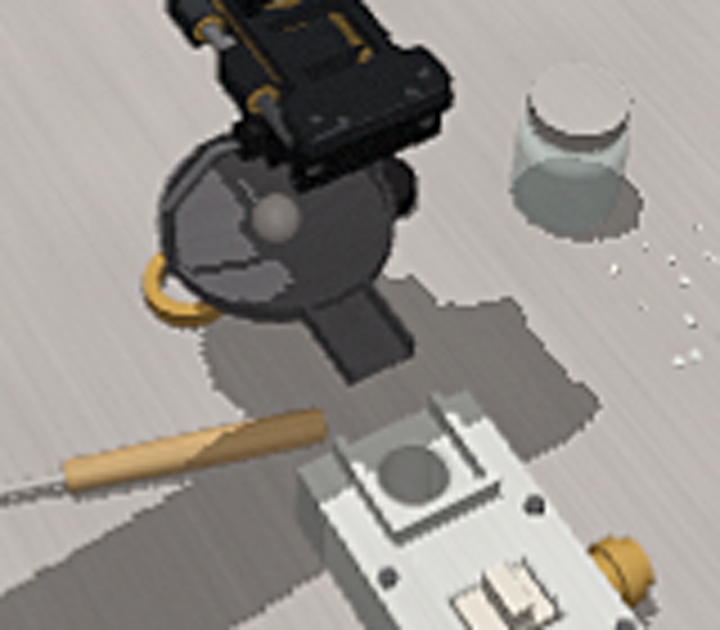

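View pics/w17.png

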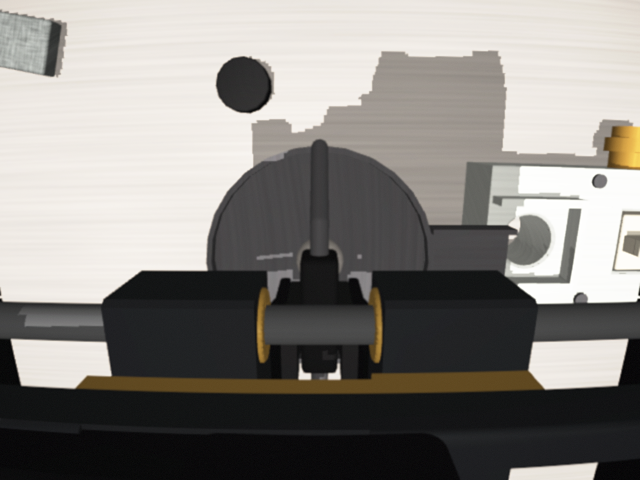

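View pics/t17z.png

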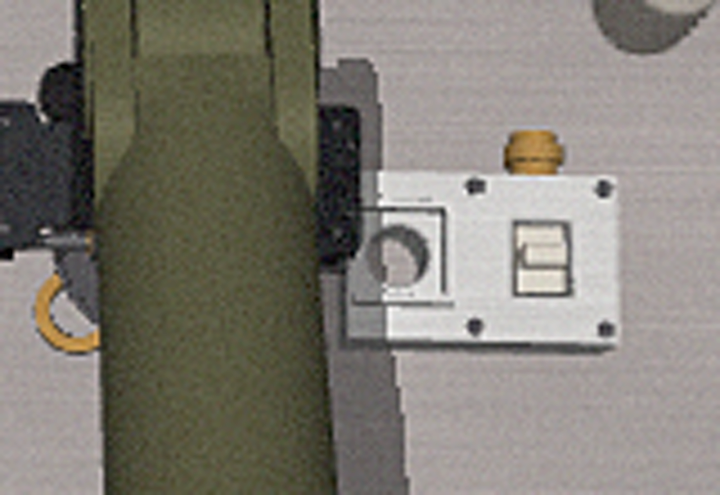

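```bash
python3 -c "
from h import *
s=load('s17');z=.0772
def dz(p): 
  return [(P,[p[0],p[1],p[2],z],c) for P,p_,c in dishw(p)]
zoomwire(s,295,220,75,75,8,dz([.541,.0411,-90.3]),'pics/s17a.png',1.5)
zoomwire(s,325,275,75,60,8,blockw([.5420,-.1545,-.5]),'pics/s17b.png',1.1)
"
```

```text
(no output)
```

View pics/s17a.png

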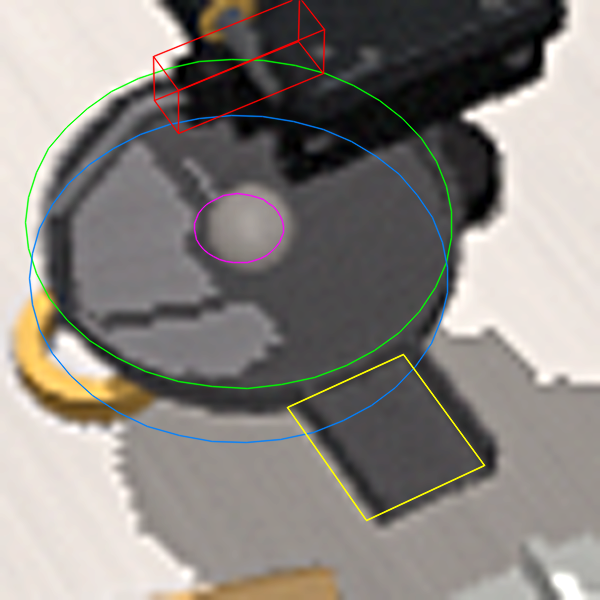

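View pics/s17b.png

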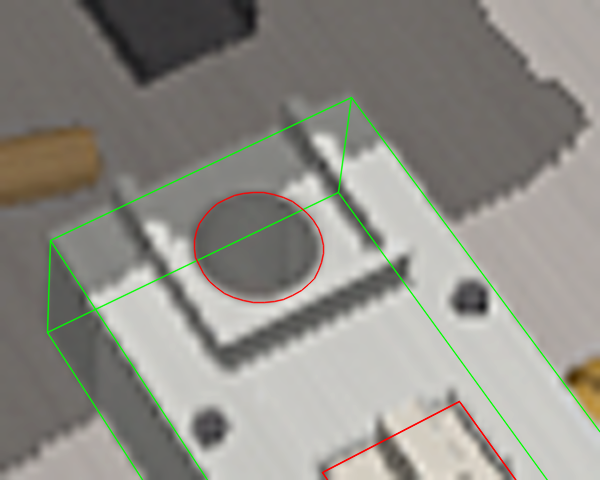

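>>> drive_tool([
  [[0.01, 0, 0.04], [0, 0, 0]],
  [[0.03, 0, 0.1], [0, 0, 0]],
  [[0.04, 0, 0.16], [0, 0, 0]],
  [[0.05, 0, 0.2], [0, 0, 0]],
  [[0.05, 0, 0.2], [0, 0, 0]],
  [[0.03, 0, 0.14], [0, 0, 0]],
  [[0.02, 0, 0.08], [0, 0, 0]],
  [[0, 0, 0.04], [0, 0, 0]],
  [[0, 0, 0], [0, 0, 0]],
  [[0, 0, 0], [0, 0, 0]],
])

```text
time_s: 24.5
tool_pos: [0.5437, 0.0024, 0.1271]
tool_rot: [145.7, 90.0, 55.4]
force: [0.1, 0.8, -2.2]
grip_width: 0.0138
```

```bash
python3 -c "
from h import *
o=env.get_obs();print(o['time_s'],o['tool_pos'],o['grip_width'],o['force'])
R=Rt(o);print(R.round(4))
for n in ('side','top','wrist'):
  c=env.read_camera(n);np.savez('%s18.npz'%n[0],**c);cv2.imwrite('pics/%s18.png'%n[0],c['frame'][:,:,::-1])
s=load('s18');z=o['tool_pos'][2]-.0591
p=[o['tool_pos'][0]-.001,o['tool_pos'][1]-.001,-90.3];print(z+.019-.05)
W=[(P,[p[0],p[1],p[2],z],c) for P,_,c in dishw(p)]+blockw([.5420,-.1545,-.5])
zoomwire(s,295,220,110,110,6,[],'pics/s18z.png',1.3)
zoomwire(s,295,220,110,110,6,W,'pics/s18o.png',1.3)
"
```

```text
24.5 [0.54372218 0.00240402 0.12712591] 0.013830716177891106 [ 0.11700367  0.82036797 -2.18132241]
[[ 2.0e-04  1.0e+00 -5.2e-03]
 [ 3.0e-04 -5.2e-03 -1.0e+00]
 [-1.0e+00  2.0e-04 -3.0e-04]]
0.03702591269478979
```

View pics/s18z.png

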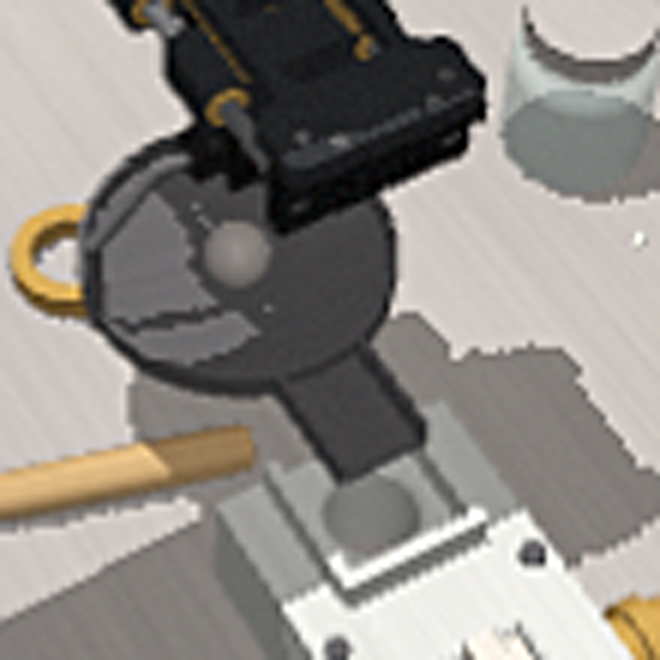

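View pics/s18o.png

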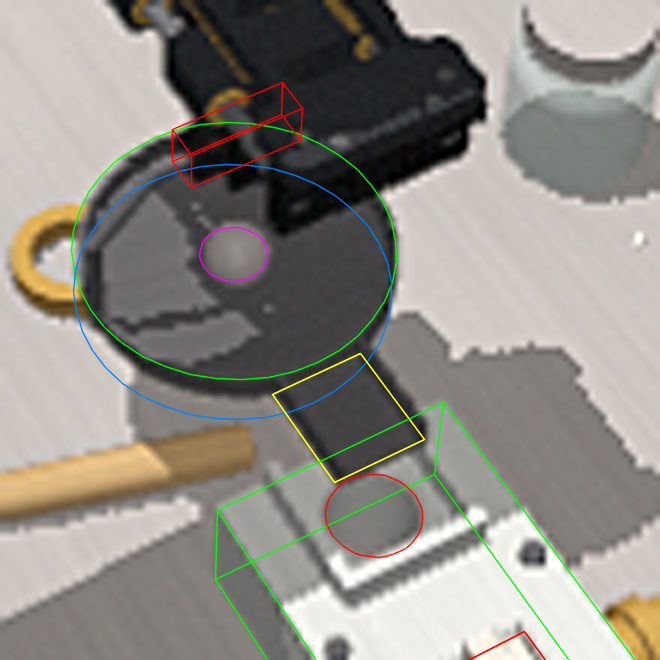

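View pics/w18.png

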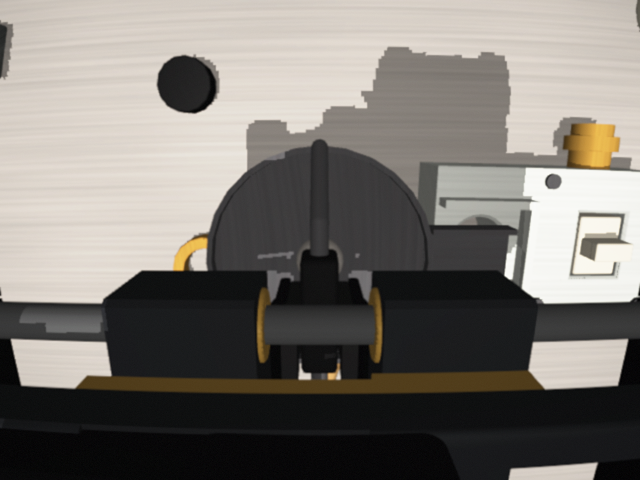

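View pics/t18.png

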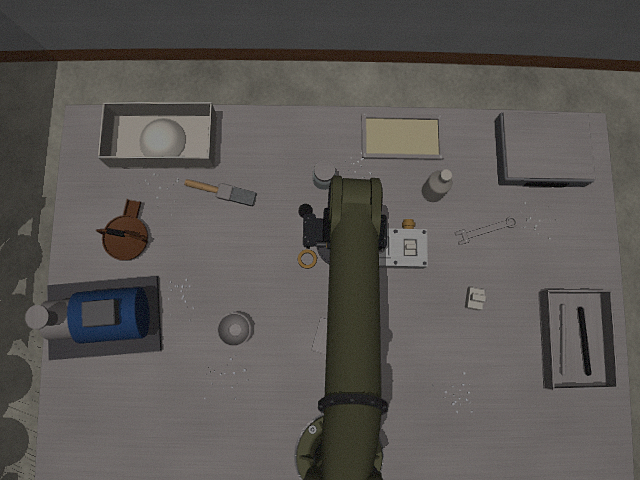

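```bash
python3 -c "
from h import *
w=load('w18')
zoomwire(w,410,150,130,130,6,[],'pics/w18z.png',1.6)
"
```

```text
(no output)
```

View pics/w18z.png

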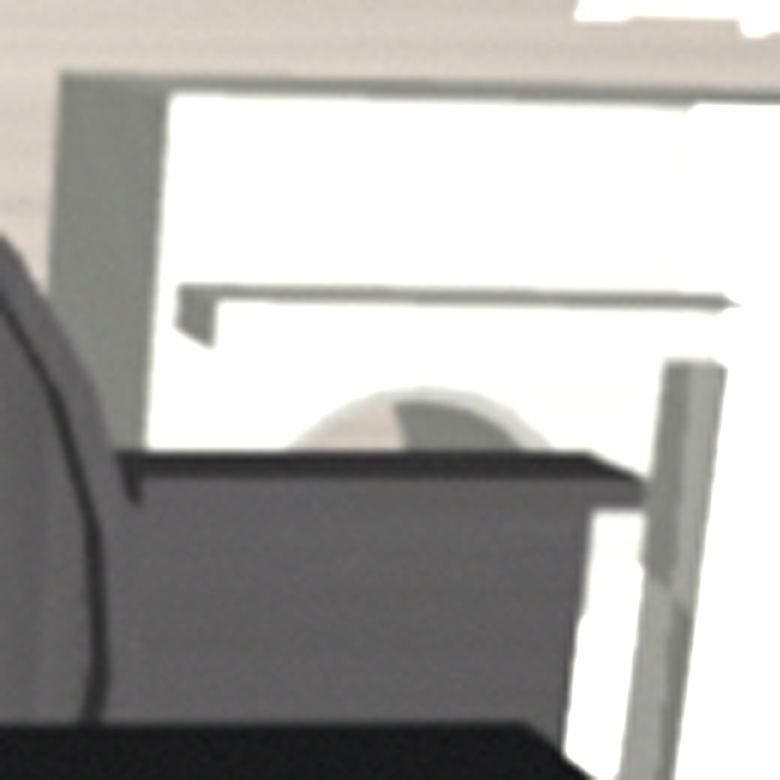

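```bash
python3 -c "
from fit import *
w=load('w18')
print('port arc',ray(w,uz([(425,392),(283,450),(555,450)],410,150,6),.05))
print('lip corner',ray(w,uz([(590,485),(575,640)],410,150,6),.087))
"
```

```text
port arc [[ 0.56304116 -0.1007704   0.05      ]
 [ 0.55675653 -0.0857205   0.05      ]
 [ 0.55671484 -0.11575036  0.05      ]]
lip corner [[ 0.56080578 -0.10275148  0.087     ]
 [ 0.54585829 -0.10285388  0.087     ]]
```

>>> drive_tool([
  [[0, 0, -0.01], [0, 0, 0]],
  [[0, 0, -0.02], [0, 0, 0]],
  [[0, 0, -0.01], [0, 0, 0]],
  [[0, 0, 0], [0, 0, 0]],
  [[0, 0, 0], [0, 0, 0]],
  [[0, 0, 0], [0, 0, 0]],
  [[0, 0, 0], [0, 0, 0]],
  [[0, 0, 0], [0, 0, 0]],
])

```text
time_s: 25.45
tool_pos: [0.5437, 0.0036, 0.1271]
tool_rot: [125.9, 90.0, 35.6]
force: [1.1, -0.4, -3.2]
grip_width: 0.0138
```

```bash
python3 -c "
from h import *
o=env.get_obs();print(o['time_s'],o['tool_pos'],o['grip_width'],o['force'],np.abs(o['joint_velocities']).max())
c=env.read_camera('side');np.savez('s19.npz',**c);zoomwire(c,295,220,130,130,4.6,[],'pics/s19.png',1.2)
"
```

```text
25.45 [0.54366035 0.00355987 0.12709233] 0.013752949973604068 [ 1.07755631 -0.42590602 -3.19126953] 0.0836922886476811
```

View pics/s19.png

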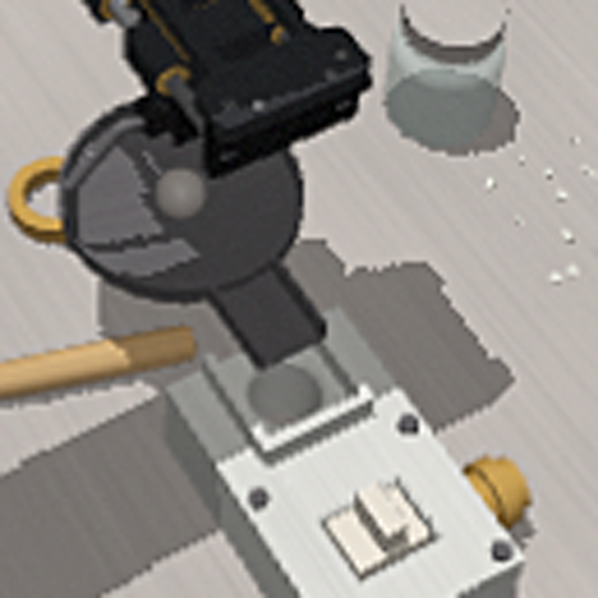

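Still and level, ball centred, lip over the port. Handing in.

```bash
python3 -c "
from h import *
print(env.sign_off())"
```

```text
the job is handed in; nothing more can be done
None
```

I seated the cartridge, then lifted the dish and turned it so its lip points in through the guard's open side. I handed in at about 25.5 s of the 61 s allowed, still holding the dish. No verdict was reported.

**Cartridge:** I picked the smaller of the two, whose measured size fits 40 x 30 mm. I pressed it until it hit a hard stop at about 24 N. The side view afterwards matches a flush shoulder. While the plate was sliding I saw only about 2 N, not the 5–6 N you gave.

**Dish:** I gripped it by the bar, lifted it gently and turned it about 98°. The last readings and pictures show:
- **Lip position:** its end is about 37 mm above the port, from the tool height. Before the last 1.2 mm correction along the block's y, the side and wrist cameras both put it within about 2 mm of the port's centre. They disagreed on which side it was off across the block.
- **Level and ball:** the tool was vertical to within about 0.05°, and the ball was in the middle.
- **Stillness:** the arm was at rest with the grip holding at 13.8 mm.

**What disagreed:**
- **Fingertips:** they really end about 20 mm short of the reported TCP, so my first try at the rib closed on nothing. Nothing was moved, and I corrected for this afterwards.
- **Wrist camera:** it read positions a few millimetres (mostly about 4) off the top and side cameras, so I relied on measurements taken within one picture where I could.

Nothing else was touched, as far as the pictures show.

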